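Hang the teethers and combs in the nursery dryer

ROBOT

A 6-joint arm with a two-finger parallel gripper is mounted at the origin on the work surface. World frame = base frame: x ahead of the robot, y to its left, z up, the work surface at z = 0. Lengths are in m, angles in rad, forces in N, time in s.
With the tool pointing down it reaches from about 0.3 to 0.775 m from the base axis. Payload 14.6 kg.
Tool frame: the origin (TCP) lies at the very end of the fingers, on their centre line; the grasp point (between the pads) lies 19 mm behind it (ctrl.grasp_offset is the distance from the TCP to the grasp point, in m); x points along the fingers, y is the direction in which the jaws open and shut, and the axes are right-handed (so a half turn about x gives the same grasp; the last joint's range is limited). The gripper opens to 94 mm and grips with 3 to 60 N. Pads are 16 mm wide; open, the fingers measure 119 mm over their backs; the gripper's body (75 mm by 177 mm) begins 78 mm behind the grasp point.
Start: joints at [1.057, 0.3, 1.521, -0, 1.321, -0.067], TCP at [0.238, 0.496, 0.205] pointing down, gripper open.
Joint ranges: [-3.03, 3.03], [-0.79, 2.21], [0.23, 2.52], [-1.04, 4.18], [0, 3.07], [-2.55, 2.55]. Speed limits (rad/s): [2.22, 2.22, 2.57, 3.14, 3.14, 3.14].

INTERFACE

Orientations are given as [roll, pitch, yaw] about the fixed x, y, z axes, in that order (R = Rz(yaw) Ry(pitch) Rx(roll)).
In Python, from station import ctrl gives the robot as it stands. The module is installed in compiled form; this text tells all that it offers.
- The arm moves only by the tool send_rows, never from a script. Its argument "rows" is a list that holds one entry, the list of rows, each a list of 4 numbers: the shift along the world's x, y, z in mm, then the turn about the world's z in rad. A call has 1 to 12 rows; each row shifts and turns the commanded pose from where the row before left it; what a row does not reach is not made up. A row lasts 1/10 s, in which the tool goes at most 50 mm and 8.59 degrees, less where a joint would pass 70% of its speed; a pose out of reach is approached as far as the arm can. A call is refused whole if a number of a shift passes 50 or a number of a turn 0.15, either way. A call with a gripper value outside its range is refused whole. "grip" is the gripper's target within -1 to 1 (shut at 1, half-way at 0, fully open at -1), set as the call begins (left out, the last holds). The fingers move at their own pace and stop on an object; "newtons" is the grip in N (left out, the last holds). Time passes only in rows, so rows that do not move let the fingers close. It gives the time, the measured TCP pose, the force and the opening at its end, in the units of the state.
- ctrl.get_obs(): the state, without advancing time (a new reading comes with each control period).
- ctrl.camera(name): name is "scene" or "side" or "wrist"; returns (picture, depth): 420x560x3 uint8, red, green, blue; 420x560 float32, m along the optical axis (not along the pixel's ray), 0 where there is no reading.
- ctrl.camera_params(name): a dict with "vertical_fov" (degrees; the focal length in pixels is half the picture's height over the tangent of half this angle, whatever the lens; pixels are square), "cx", "cy" (the principal point, pixels), "cam_to_world" (4x4, takes a point from camera to world coordinates); the wrist camera has in their place "mount" (4x4, takes a point from camera to tool coordinates, whose origin is the TCP and whose axes are the tool frame's). Camera axes: x right, y up, looking along -z (the intrinsics and any distortion apply to the point x, -y, -z); pixel columns grow to the right and rows downward; lengths in m; the calibration is good to about 2 mm. A picture is of the moment at which its call begins: read the wrist's pose just before it. camera_params takes no time and is no camera call.
- ctrl.hand_in(): hands the job in, once; it reports no verdict.
The state is a dict: "time_s": time; "qpos": joint angles; "joint_vel": joint speeds; "tau": joint torques, N m; "ee_pos": TCP position; "eef_rot": TCP orientation; "force": force on the tool from outside, world axes, zero at the start; "moment": the same for the moment, N m; "grip_width": finger opening in m.
Only numpy, scipy, OpenCV 4.12 (cv2) and the standard library are available. Lean on these libraries where they do the work, as an engineer would, in place of code of your own. Each camera call takes 0.05 s, during which the arm holds its last target.

TASK

Draw the peg carriage of the drying station fully out from under its canopy and hang up whatever teethers and combs lie on the changing surface, one to a peg by the eye: teethers on the thick pegs, combs on the thin ones. When all of them hang there, slide the carriage fully home under the canopy with everything still hanging, and only then press the green start button on the fan housing all the way down. Leave the other things where they are.

Things in the scene. Friction and masses are not known exactly. Their poses are not given: they have to be found in the camera images.
- teether1: Orange silicone teether, flat: a ring eye (outer diameter 58, hole 44, 6 thick) with a straight handle 24 wide and 10 thick from x=-27 to x=-89. Origin: centre of the eye on the underside (z up when lying flat); the handle runs along -x. Grip the handle across (y) 50-60 from the eye centre. 50 g. May be absent.
- teether2: A second teether just like teether1. May be absent.
- comb1: Blue plastic baby comb, flat: a small round eye (outer diameter 29, hole 19, 5 thick), a handle 18 wide and 9 thick from x=-13 to x=-69, then the toothed part 26 to 31 wide and 6 thick to x=-103. Origin: centre of the eye on the underside (z up when lying flat); the handle runs along -x. Grip the handle across (y) 40-50 from the eye centre. 30 g. May be absent.
- comb2: A second comb just like comb1. May be absent.
- station: White drying station: low track base along y (700 long, 16 high, x 10 to 60), at +y a fan housing (140 x 80 x 215 high, centre x=30 y=310), from y=0 to 274 a clear canopy roof with white edges (x -45 to 78, z 207 to 217), back post at y=10. Origin on the table under the front face of the carriage's bar, mid-track; +x points away from the robot, +y to the fan housing.
- carriage (a joint): Slide of the peg carriage along the station's +y, m: 0 = fully out (pegs clear of the canopy), 0.27 = fully home under it; 3 N to move, stays where left. A grey bar (270 long, 18 deep, z 135 to 161) on two feet; four pegs rise from its front face at 45 degrees, towards station -x and up; in order of y, 60 apart: thick, thin, thick, thin.
- handle (a point): grip point of the carriage's green upright handle: 24 x 24 square, top 222 above the table, this point on its axis 17 below its top; it sits at the -y end of the carriage and stays 45 outside the canopy when home; the bar under it tops out at z=158
- fan (a joint): travel of the green start button (round, 30 across) on top of the fan housing, m: 0 up, 0.006 fully down (spring, about 5 N)
- fan_top (a point): centre of the top face of the start button; it is pressed straight down
- thick1_tip (a point): end of the rounded tip of a thick wooden peg, diameter 22, takes the teethers' eyes and is too thick for the combs'; the peg runs from here 40 back (station +x) and 40 down to the bar. Moves with the carriage
- thick1_mid (a point): middle of that peg's axis (20 back and 20 below the tip), thick1
- thick2_tip (a point): end of the rounded tip of a thick wooden peg, diameter 22, takes the teethers' eyes and is too thick for the combs'; the peg runs from here 40 back (station +x) and 40 down to the bar. Moves with the carriage
- thick2_mid (a point): middle of that peg's axis (20 back and 20 below the tip), thick2
- thin1_tip (a point): end of the rounded tip of a thin brass peg, diameter 6, meant for the combs; the peg runs from here 40 back (station +x) and 40 down to the bar. Moves with the carriage
- thin1_mid (a point): middle of that peg's axis (20 back and 20 below the tip), thin1
- thin2_tip (a point): end of the rounded tip of a thin brass peg, diameter 6, meant for the combs; the peg runs from here 40 back (station +x) and 40 down to the bar. Moves with the carriage
- thin2_mid (a point): middle of that peg's axis (20 back and 20 below the tip), thin2
- giraffe: wooden giraffe toy standing on the turntable, 100 long, 190 high; origin under its middle; leave alone
- bowl: white ceramic bowl, 124 across, 50 high; origin under its centre; leave alone
- pump_bottle: stainless steel pump bottle, 68 across, 178 high; origin under its centre; leave alone
- cream_jar: blue cream jar, 64 across, 60 high; origin under its centre; leave alone
- soother_case: round green soother case, 44 across, 24 high; origin under its centre; leave alone
- wood_block: yellow wooden block, 40 cube; origin under its centre; leave alone
Mind the look-alikes: they are no part of the job. What is shaped like the comb1 but orange or white is not meant.

How it is judged:
By the outcome, as a careful person would: the job done as asked, in the order asked, and still so for the second after the job is handed in, with the robot touching nothing.
Of teether1, teether2, comb1, comb2 only 3 to 4 are there at a start; the rules pass over those that are not, and their reading is None.
At some moment in a run one of teether1, teether2, comb1, comb2 may be knocked a few centimetres aside while the robot is not near it.
Once in a run the grip may slacken for a moment while it holds something.
It also fails if it takes over 210 s, if anything falls off the work surface, if the arm or the gripper's body presses on something with over 40 N, if the wrist force passes 120 N, or if a joint passes its speed limit or range.

## Working session

There is one attempt and no reset: what is moved stays moved. The work goes in short steps, Python scripts to look and compute and a tool call to move; the robot and the scene stay as the last step left them, time stands still between calls to the robot, and variables do not carry over. Pictures are saved under pics/ and viewed, and the job is handed in when it is done.

Besides the shell and the picture viewer there is one more tool, called after ">>>" as a command line: name --argument value ..., lists and objects as JSON in quotes. send_rows: Moves the arm, as the interface text tells. Its arguments: {"type":"object","properties":{"rows":{"type":"array"},"grip":{"type":"number"},"newtons":{"type":"number"}},"required":["rows"]}

```bash
ls; mkdir -p pics; cat > h.py <<'E'
import numpy as np, cv2
from station import ctrl
from scipy.spatial.transform import Rotation as Ro
def snap(n,f):
    o=ctrl.get_obs(); p,d=ctrl.camera(n)
    cv2.imwrite('pics/'+f+'.png',cv2.cvtColor(p,cv2.COLOR_RGB2BGR)); np.savez('pics/'+f+'.npz',p=p,d=d,pos=o['ee_pos'],rot=o['eef_rot'])
    return p,d,o
def c2w(n,o=None):
    P=ctrl.camera_params(n)
    if n!='wrist': return P,np.array(P['cam_to_world'])
    T=np.eye(4); T[:3,3]=o['ee_pos']; r=np.array(o['eef_rot'])
    T[:3,:3]=r if r.shape==(3,3) else Ro.from_euler('xyz',r).as_matrix()
    return P,T@np.array(P['mount'])
E
python3 - <<'E'
from h import *
print(ctrl.get_obs())
for n in ['scene','side','wrist']:
    snap(n,n+'0'); print(n,ctrl.camera_params(n))
E
```

```text
pics
{'time_s': 0.0, 'qpos': array([ 1.05739673e+00,  3.00483518e-01,  1.52162099e+00, -1.37785381e-05,
        1.32070122e+00, -6.65744948e-02]), 'joint_vel': array([ 0.00099216,  0.00018801, -0.00207281,  0.00043136, -0.00061054,
        0.00050711]), 'tau': array([ 1.72010099e-03, -5.31794930e+01, -3.52750075e+01,  7.09187379e-02,
        2.41974351e-02, -7.66186781e-05]), 'ee_pos': array([0.23751256, 0.49576109, 0.20486264]), 'eef_rot': array([-1.62636972,  1.56958318, -2.07319141]), 'force': array([0.2983793 , 0.55950819, 0.31331504]), 'moment': array([-0.02842792, -0.05120863,  0.00225884]), 'grip_width': 0.0942746175342929}
scene {'vertical_fov': 51.37806947799388, 'cx': 285.29855288855515, 'cy': 203.45844980240045, 'cam_to_world': array([[-0.87454812, -0.38116562,  0.29979718,  0.91929616],
       [ 0.4847503 , -0.70436721,  0.51854024,  0.81967279],
       [ 0.01351759,  0.59881517,  0.80077317,  1.40599032],
       [ 0.        ,  0.        ,  0.        ,  1.        ]])}
side {'vertical_fov': 46.87537186869527, 'cx': 275.9831416924799, 'cy': 207.34395985367078, 'cam_to_world': array([[ 0.70933105,  0.35061899, -0.61148654, -0.53666143],
       [-0.70478441,  0.33884332, -0.62326892, -1.00597412],
       [-0.01133179,  0.87307018,  0.48746288,  0.9618683 ],
       [ 0.        ,  0.        ,  0.        ,  1.        ]])}
wrist {'vertical_fov': 64.65236439240451, 'cx': 276.7047814849275, 'cy': 208.70333984245124, 'mount': array([[-4.70548519e-04,  2.57565158e-01, -9.66260818e-01,
        -1.79449037e-01],
       [ 9.99999715e-01, -4.49674987e-04, -6.06843393e-04,
         2.88151184e-04],
       [-5.90805035e-04, -9.66260828e-01, -2.57564873e-01,
        -7.42912768e-02],
       [ 0.00000000e+00,  0.00000000e+00,  0.00000000e+00,
         1.00000000e+00]])}
```

View pics/scene0.png

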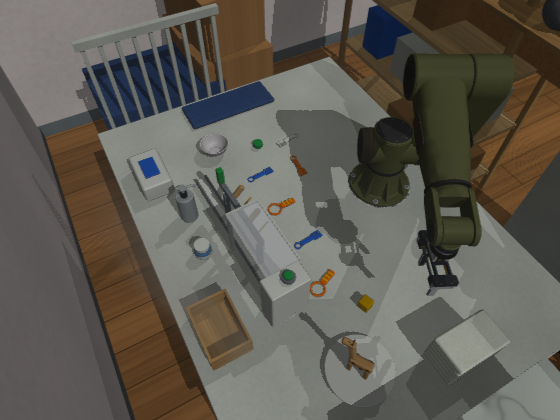

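View pics/side0.png

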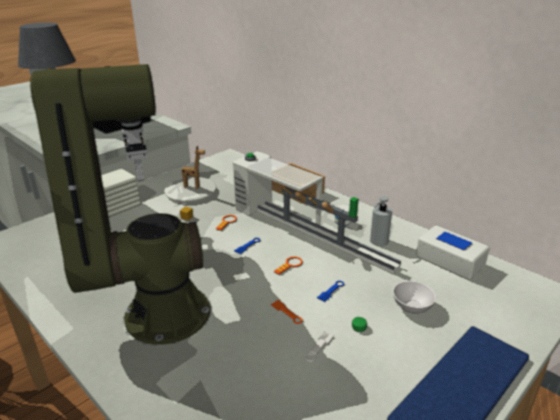

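View pics/wrist0.png

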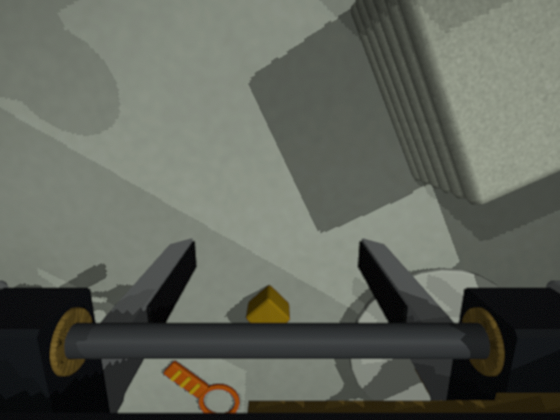

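The scene view shows teethers with ring eyes at (275,209) and (318,288), and blue combs at (262,174) and (308,240). The orange comb (298,165) and white comb (287,141) are look-alikes. The carriage handle is green at (220,177) and the fan button is at (288,276).

```bash
cat >> h.py <<'E'
def pts(n,d,o=None):
    P,T=c2w(n,o); f=210/np.tan(np.radians(P['vertical_fov'])/2)
    v,u=np.mgrid[:420,:560]
    c=np.stack([(u-P['cx'])/f*d,-(v-P['cy'])/f*d,-d],-1)
    return c@T[:3,:3].T+T[:3,3]
def proj(n,w,o=None):
    P,T=c2w(n,o); f=210/np.tan(np.radians(P['vertical_fov'])/2)
    c=(np.asarray(w)-T[:3,3])@T[:3,:3]
    return np.stack([P['cx']+f*c[...,0]/-c[...,2],P['cy']-f*c[...,1]/-c[...,2]],-1)
def cast(n,uv,z,o=None):
    P,T=c2w(n,o); f=210/np.tan(np.radians(P['vertical_fov'])/2)
    uv=np.atleast_2d(uv).astype(float)
    r=np.stack([(uv[:,0]-P['cx'])/f,-(uv[:,1]-P['cy'])/f,-np.ones(len(uv))],-1)@T[:3,:3].T
    return T[:3,3]+r*((z-T[2,3])/r[:,2])[:,None]
def blobs(p,lo,hi,mina=20):
    h=cv2.cvtColor(p,cv2.COLOR_RGB2HSV); m=cv2.inRange(h,lo,hi)
    n,l,s,c=cv2.connectedComponentsWithStats(m)
    return [(l==i,s[i],c[i]) for i in range(1,n) if s[i][4]>=mina]
E
python3 - <<'E'
from h import *
z=np.load('pics/scene0.npz');p,d=z['p'],z['d']
for n in ['scene','side']:
  z=np.load(f'pics/{n}0.npz');p,d=z['p'],z['d'];W=pts(n,d)
  print(n)
  for nm,lo,hi in [('or',(5,150,90),(20,255,255)),('bl',(100,130,60),(125,255,255)),('gr',(50,130,40),(80,255,255)),('ye',(20,150,90),(30,255,255))]:
    for m,s,c in blobs(p,lo,hi):
        q=W[m]; q=q[d[m]>0]; print(nm,s[:5],c.round(1),np.median(q,0).round(3),q[:,2].max().round(3))
p=cv2.imread('pics/scene0.png'); cv2.imwrite('pics/c1.png',cv2.resize(p[120:330,170:370],None,fx=3,fy=3,interpolation=cv2.INTER_CUBIC)[:600])
p=cv2.imread('pics/side0.png'); cv2.imwrite('pics/c2.png',cv2.resize(p[140:350,200:440],None,fx=3,fy=3,interpolation=cv2.INTER_CUBIC)[:600])
E
```

```text
scene
or [345  49   7   7  21] [347.7  51.7] [-1.116 -1.713 -0.751] -0.725
or [353  58  22  19 105] [364.6  69. ] [-1.11  -1.439 -0.751] -0.731
or [513  74  27  15 168] [526.5  81.3] [-2.143 -0.719 -0.748] -0.708
or [541  83  16  12  84] [548.2  88. ] [-2.234 -0.581 -0.749] 0.02
or [ 483   89   77  125 4350] [527.6 152.9] [-1.555 -0.152 -0.747] -0.045
or [504  91  28  20 163] [517.4  99.9] [-1.908 -0.597 -0.747] -0.724
or [506 104  19  16 124] [515.1 111.4] [-1.782 -0.512 -0.748] -0.728
or [479 130  31  37 404] [492.1 147.7] [-1.359 -0.322 -0.748] -0.439
or [294 158  11  17  53] [298.8 166.4] [ 0.249 -0.23   0.008] 0.013
or [268 198  27  17 128] [281.1 205.5] [ 0.416 -0.083  0.007] 0.017
or [ 82 246  11   8  32] [ 86.4 249.6] [ 1.265 -0.831 -0.755] -0.737
or [ 84 252  13  12  78] [ 89.  257.7] [ 1.267 -0.774 -0.755] -0.741
or [310 270  25  27 169] [322.2 282.7] [0.45  0.276 0.007] 0.167
or [ 97 273  19  14  60] [106.9 279.3] [ 1.207 -0.586 -0.75 ] -0.732
or [ 96 284  22  11  42] [106.3 289.2] [ 1.232 -0.532 -0.751] -0.733
or [ 97 285  27  12  47] [111.7 290.3] [ 1.207 -0.514 -0.754] 
[... 3472 characters left out ...]
789 -0.752] -0.744
or [549 402  11  18  49] [553.8 412.4] [ 1.186 -0.853 -0.753] -0.746
or [ 43 404  14   9  20] [ 51.  407.8] [-0.256  0.636 -0.752] -0.739
or [536 409   9  10  24] [538.9 413.4] [ 1.141 -0.815 -0.751] -0.744
bl [437 232  34  17 270] [453.9 240.3] [ 0.815 -0.462  0.084] 0.089
bl [235 240  20  13  83] [244.2 246.7] [0.38  0.095 0.006] 0.012
bl [318 283  21  18 125] [327.7 292.7] [ 0.391 -0.278  0.005] 0.011
bl [ 389  328  139   92 6949] [463.8 380.9] [ 0.357 -0.736  0.018] 0.024
gr [349 198   9  19 117] [353.1 207.2] [ 0.603 -0.202  0.192] 0.222
gr [353 318  13  13 147] [359.  323.9] [ 0.336 -0.439  0.021] 0.026
ye [181 207  11  13  88] [185.1 212.6] [0.354 0.411 0.035] 0.042
```

View pics/c1.png

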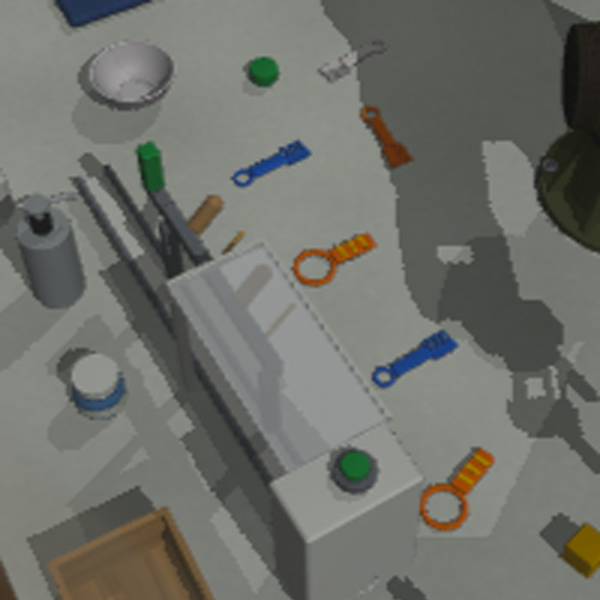

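View pics/c2.png

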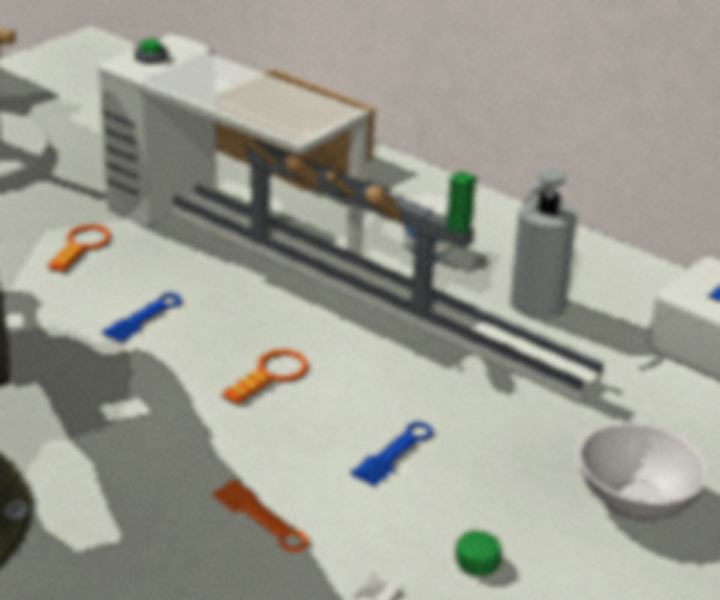

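```bash
python3 - <<'E'
from h import *
o=ctrl.get_obs(); P,T=c2w('wrist',o)
print(Ro.from_euler('xyz',o['eef_rot']).as_matrix().round(3)); print(T.round(3))
# triangulate handle top / button
for n in ['scene','side']:
    p=np.load(f'pics/{n}0.npz')['p']
    for m,s,c in blobs(p,(50,110,30),(85,255,255)):
        ys=np.where(m)[0]; print(n,s,c)
E
```

```text
[[-0.     0.432  0.902]
 [-0.001  0.902 -0.432]
 [-1.    -0.001 -0.   ]]
[[ 0.432 -0.872 -0.232  0.171]
 [ 0.902  0.417  0.111  0.528]
 [-0.    -0.257  0.966  0.384]
 [ 0.     0.     0.     1.   ]]
scene [253 139   9  10  68] [257.33823529 143.35294118]
scene [216 167   8  17  97] [219.67010309 175.07216495]
scene [284 271   9  10  71] [287.94366197 275.01408451]
side [247 153   6   4  21] [249.57142857 154.71428571]
side [349 198   9  20 125] [353.048 207.32 ]
side [353 317  13  14 153] [359.03267974 323.83660131]
```

>>> send_rows --rows '[[[0,0,40,-0.1],[0,0,40,-0.1],[5,0,40,-0.1],[5,-10,30,-0.1],[10,-30,20,-0.1],[15,-40,10,-0.1],[15,-40,0,-0.1],[15,-40,0,-0.1],[15,-40,0,-0.1],[15,-40,0,-0.1],[15,-40,0,-0.1],[15,-40,0,-0.024]]]'

```text
time_s: 1.35
ee_pos: [0.3627, 0.1743, 0.3854]
eef_rot: [1.98, 1.571, 0.406]
force: [0.1, -0.7, 0.1]
grip_width: 0.094
```

>>> send_rows --rows '[[[15,-40,0,0],[15,-40,0,0],[15,-40,0,0],[15,-40,0,0],[15,-40,0,0],[15,-40,0,0],[15,-40,0,0],[15,-40,0,0],[15,-20,0,0],[0,0,0,0]]]'

```text
time_s: 2.35
ee_pos: [0.4983, -0.1663, 0.3839]
eef_rot: [-1.887, 1.568, 2.823]
force: [-0.2, 0.4, 0.2]
grip_width: 0.0938
```

```bash
python3 - <<'E'
from h import *
snap('scene','scene1');snap('side','side1'); snap('wrist','wrist1')
o=ctrl.get_obs();print(o['ee_pos'],o['qpos'].round(2))
E
```

```text
[ 0.49742734 -0.16349995  0.38540549] [-0.39  0.17  1.27  0.    1.7  -0.39]
```

View pics/wrist1.png

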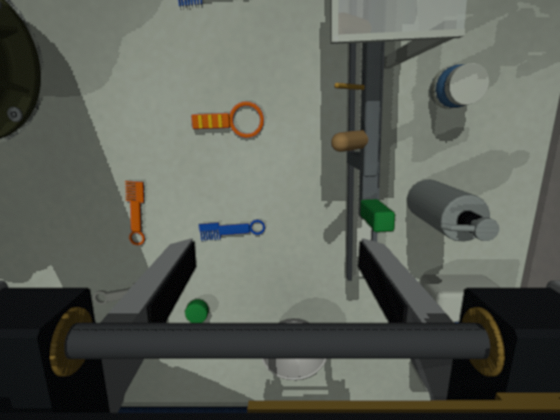

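The wrist view shows the carriage handle at (377,215), the thick peg at (350,140), a thin peg at (349,86), and a teether and a comb lying left of it.

```bash
cat >> h.py <<'E'
def load(f):
    z=np.load('pics/'+f+'.npz'); return z['p'],z['d'],dict(ee_pos=z['pos'],eef_rot=z['rot'])
E
python3 - <<'E'
from h import *
p,d,o=load('wrist1'); W=pts('wrist',d,o)
for m,s,c in blobs(p,(50,110,30),(85,255,255)):
    q=W[m&(d>0)]; t=q[q[:,2]>0.212]
    if len(t)>10:
        print('handle',s[:5],np.median(q[:,2]),len(t),t.min(0),t.max(0),t.mean(0), np.median(t,0))
        mm=(m&(d>0)&(W[...,2]>0.212)).astype(np.uint8)
        r=cv2.minAreaRect(np.argwhere(mm)[:,::-1].astype(np.float32)); print(r, cast('wrist',[r[0]],0.222,o))
# bar top points z .125-.165 below canopy
for lo,hi in [(0.15,0.168),(0.012,0.022)]:
    k=(W[...,2]>lo)&(W[...,2]<hi)&(W[...,0]>0.55)&(W[...,0]<0.66)&(W[...,1]>-0.3)&(d>0)
    k[260:]=0
    q=W[k]; 
    for y in np.arange(-0.3,0.1,0.03):
        b=q[abs(q[:,1]-y)<0.01]
        if len(b)>5: print(lo,y.round(2),len(b),b[:,0].min().round(4),b[:,0].max().round(4),np.median(b[:,2]).round(4))
p0,d0,_=load('scene1'); W=pts('scene',d0)
for m,s,c in blobs(p0,(50,110,30),(85,255,255)):
    print('scene',c,np.median(W[m],0), cast('scene',[c],0.232) )
E
```

```text
handle [360 199  35  33 826] 0.2183366781620406 469 [ 0.60183388 -0.20594818  0.21209319] [ 0.62452928 -0.1829648   0.2238203 ] [ 0.61221832 -0.19334116  0.22093772] [ 0.61201021 -0.19310635  0.22172306]
((382.5, 220.0), (22.0, 23.0), 90.0) [[ 0.6120369  -0.19280157  0.222     ]]
0.15 -0.21 10 0.6028 0.6063 0.1622
0.15 -0.18 214 0.6023 0.6242 0.1584
0.15 -0.15 263 0.6031 0.6224 0.1604
0.15 -0.12 282 0.5909 0.6206 0.1611
0.15 -0.09 287 0.6006 0.6196 0.1608
0.15 -0.06 355 0.5856 0.6179 0.161
0.15 -0.03 330 0.598 0.6171 0.1609
0.15 -0.0 99 0.5973 0.6146 0.1608
0.012 -0.3 39 0.6198 0.6461 0.0163
0.012 -0.27 197 0.6185 0.66 0.0163
0.012 -0.24 79 0.617 0.6396 0.0165
0.012 -0.21 80 0.6158 0.636 0.0164
0.012 -0.18 69 0.6147 0.6344 0.0162
0.012 -0.09 86 0.6107 0.6302 0.0164
0.012 -0.06 97 0.6095 0.63 0.0164
0.012 -0.03 57 0.6085 0.6275 0.0161
0.012 -0.0 105 0.6071 0.6272 0.0164
0.012 0.03 28 0.6063 0.626 0.0164
scene [257.27536232 143.36231884] [ 0.3484168  -0.4247782   0.02177878] [[ 0.43591322 -0.23582492  0.232     ]]
scene [219.67010309 175.07216495] [ 0.61439382 -0.18524702  0.20316019] [[ 0.62250477 -0.15965943  0.232     ]]
scene [287.94366197 275.01408451] [0.60284181 0.29869684 0.23630539] [[0.60240628 0.29702797 0.232     ]]
```

>>> send_rows --rows '[[[40,-10,0,0.04],[40,-10,0,0],[35,-10,-20,0],[0,0,-40,0],[0,0,-30,0],[0,0,-20,0],[0,0,0,0],[0,0,0,0]]]'

```text
time_s: 3.3
ee_pos: [0.6127, -0.1933, 0.277]
eef_rot: [1.2, 1.569, -0.33]
force: [0.5, -0.7, 0.8]
grip_width: 0.0939
```

```bash
python3 - <<'E'
from h import *
snap('wrist','wrist2')
o=ctrl.get_obs();print(o['ee_pos'],o['qpos'].round(2),o['eef_rot'])
p,d,o=load('wrist2'); W=pts('wrist',d,o)
for m,s,c in blobs(p,(50,110,30),(85,255,255)):
    t=W[m&(d>0)&(W[...,2]>0.212)]
    if len(t)>10: print(s,t.min(0),t.max(0),np.median(t,0))
E
```

```text
[ 0.61294518 -0.19354643  0.2775647 ] [-0.36  0.48  1.11  0.    1.55 -0.4 ] [ 1.18085069  1.56818245 -0.34926196]
[ 264  195   30   47 1285] [ 0.60355842 -0.2065914   0.21207177] [ 0.62597586 -0.18292436  0.22418222] [ 0.614707   -0.19310472  0.22168066]
```

View pics/wrist2.png

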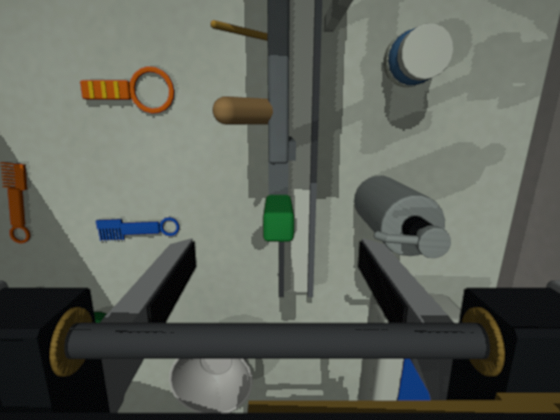

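The handle at (278,217) is centred between the fingers. I'll lower and grip.

>>> send_rows --rows '[[[1,0,-30,0],[0,0,-30,0],[0,0,-20,0],[0,0,-11,0],[0,0,0,0],[0,0,0,0]]]'

```text
time_s: 3.95
ee_pos: [0.6142, -0.1941, 0.1862]
eef_rot: [1.167, 1.569, -0.364]
force: [0.6, 0.2, 0.6]
grip_width: 0.094
```

>>> send_rows --rows '[[[0,0,0,0],[0,0,0,0],[0,0,0,0],[0,0,0,0],[0,0,0,0],[0,0,0,0],[0,0,0,0],[0,0,0,0]]]' --grip 1 --newtons 40

```text
time_s: 4.75
ee_pos: [0.6136, -0.194, 0.1844]
eef_rot: [-1.588, 1.571, -3.119]
force: [0.6, -1.1, 0.1]
grip_width: 0.0335
```

>>> send_rows --rows '[[[0,0,0,0],[0,0,0,0],[0,0,0,0],[0,0,0,0],[0,-5,0,0],[0.4,-10,0,0],[0.4,-10,0,0],[0.4,-10,0,0]]]'

```text
time_s: 5.55
ee_pos: [0.6154, -0.2286, 0.1844]
eef_rot: [2.167, 1.569, 0.637]
force: [6.9, 3.7, -0.4]
grip_width: 0.0237
```

>>> send_rows --rows '[[[0.4,-10,0,0],[0.4,-10,0,0],[0.4,-10,0,0],[0.4,-10,0,0],[0.4,-10,0,0],[0.4,-10,0,0],[0.4,-10,0,0],[0.4,-5,0,0],[0.4,-5,0,0],[0,0,0,0]]]'

```text
time_s: 6.55
ee_pos: [0.6188, -0.3095, 0.1845]
eef_rot: [1.055, 1.57, -0.476]
force: [6.2, -3.0, -1.5]
grip_width: 0.0237
```

>>> send_rows --rows '[[[0.2,-5,0,0],[0.2,-5,0,0],[0.2,-5,0,0],[0,-3,0,0],[0,0,0,0]]]'

```text
time_s: 7.05
ee_pos: [0.6195, -0.3269, 0.1845]
eef_rot: [1.8, 1.57, 0.269]
force: [6.0, 0.7, -0.7]
grip_width: 0.0241
```

>>> send_rows --rows '[[[0,-3,0,0],[0,-3,0,0],[0,0,0,0]]]'

```text
time_s: 7.35
ee_pos: [0.6195, -0.3288, 0.1843]
eef_rot: [-2.955, 1.564, 1.801]
force: [-2.3, 26.4, 4.1]
grip_width: 0.0237
```

The force jumped to 26 N, so the carriage is at its stop. I'll relax, release and rise.

>>> send_rows --rows '[[[0,3,0,0],[0,0,0,0],[0,0,0,0]]]'

```text
time_s: 7.65
ee_pos: [0.6195, -0.3288, 0.1843]
eef_rot: [2.879, 1.569, 1.349]
force: [6.2, 6.8, 0.7]
grip_width: 0.0236
```

>>> send_rows --rows '[[[0,0,0,0],[0,0,0,0],[0,0,0,0],[0,0,0,0],[0,0,0,0],[0,0,0,0],[0,0,10,0],[0,0,40,0],[-20,20,40,0],[-30,30,40,0],[-30,30,20,0],[0,0,0,0]]]' --grip -1

```text
time_s: 8.85
ee_pos: [0.5418, -0.252, 0.3347]
eef_rot: [1.058, 1.563, -0.471]
force: [0.8, -0.2, 0.3]
grip_width: 0.0941
```

```bash
python3 - <<'E'
from h import *
snap('scene','scene3');snap('side','side3'); snap('wrist','wrist3')
o=ctrl.get_obs();print(o['ee_pos'],o['qpos'].round(2),o['grip_width'])
E
```

```text
[ 0.54344855 -0.25443168  0.32900192] [-0.5   0.36  1.16 -0.    1.62 -0.54] 0.09365181794076427
```

View pics/wrist3.png

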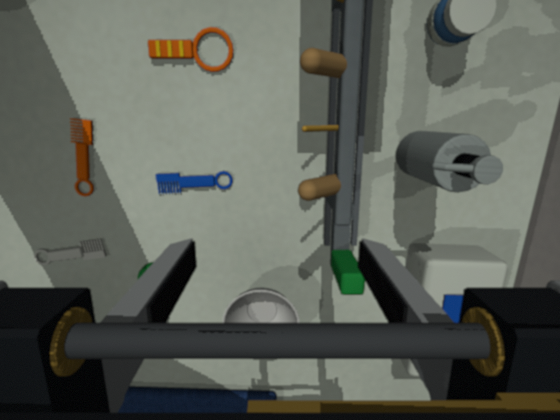

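View pics/scene3.png

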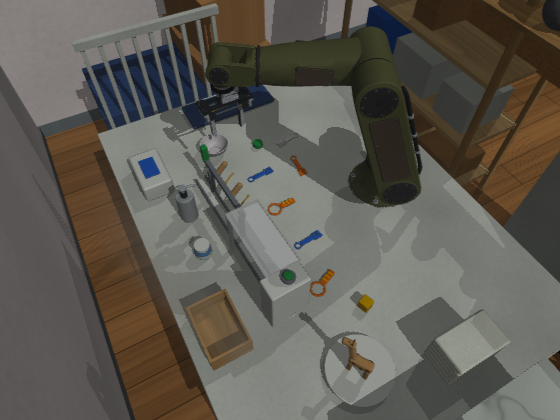

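>>> send_rows --rows '[[[-10,5,5,0.14],[-10,5,5,0.14],[-10,5,5,0.14],[-10,5,5,0.14],[-10,5,0,0.14],[-10,5,0,0.14],[-10,5,0,0.14],[-10,5,0,0.14],[-10,5,0,0.14],[-10,5,0,0.14],[-10,5,0,0.13],[0,0,0,0]]]'

```text
time_s: 10.2
ee_pos: [0.4333, -0.1996, 0.3482]
eef_rot: [2.685, 1.569, 2.685]
force: [0.1, 0.5, -0.4]
grip_width: 0.094
```

```bash
python3 - <<'E'
from h import *
snap('wrist','wrist4')
o=ctrl.get_obs();print(o['ee_pos'],o['qpos'].round(2)); print(Ro.from_euler('xyz',o['eef_rot']).as_matrix().round(3))
E
```

```text
[ 0.43367035 -0.19976116  0.34827827] [-0.51  0.07  1.47  0.    1.61 -2.08]
[[-0.001  0.004  1.   ]
 [ 0.001  1.    -0.004]
 [-1.     0.    -0.001]]
```

View pics/wrist4.png

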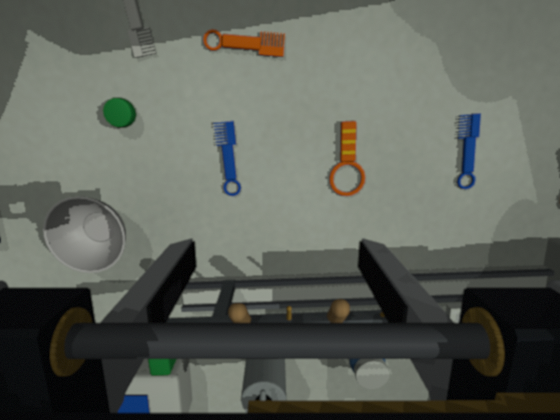

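>>> send_rows --rows '[[[0,0,0,-0.14],[0,0,0,-0.14],[0,0,0,-0.14],[0,0,0,-0.14],[0,0,0,-0.14],[0,0,0,-0.14],[0,0,0,-0.14],[0,0,0,-0.14],[0,0,0,-0.14],[0,0,0,-0.14],[0,0,0,-0.14]]]'

```text
time_s: 11.35
ee_pos: [0.434, -0.1998, 0.3481]
eef_rot: [-2.084, 1.569, 2.648]
force: [0.1, -0.5, 0.1]
grip_width: 0.0938
```

>>> send_rows --rows '[[[0,0,0,-0.14],[0,0,0,-0.14],[0,0,0,-0.14],[0,0,0,-0.14],[0,0,0,-0.14],[0,0,0,-0.14],[0,0,0,-0.14],[0,0,0,-0.14],[0,0,0,-0.14],[0,0,0,-0.14],[0,0,0,-0.14],[0,0,0,0]]]'

```text
time_s: 12.55
ee_pos: [0.4339, -0.1998, 0.3481]
eef_rot: [-0.538, 1.57, 2.658]
force: [-0.4, 0.4, 0.1]
grip_width: 0.0941
```

```bash
python3 - <<'E'
from h import *
snap('wrist','wrist5')
o=ctrl.get_obs();print(o['ee_pos'],o['qpos'].round(2)); print(Ro.from_euler('xyz',o['eef_rot']).as_matrix().round(3))
E
```

```text
[ 0.43381964 -0.19972132  0.34820032] [-0.51  0.07  1.47 -0.    1.61  1.  ]
[[-0.001  0.061 -0.998]
 [ 0.    -0.998 -0.061]
 [-1.    -0.001  0.001]]
```

View pics/wrist5.png

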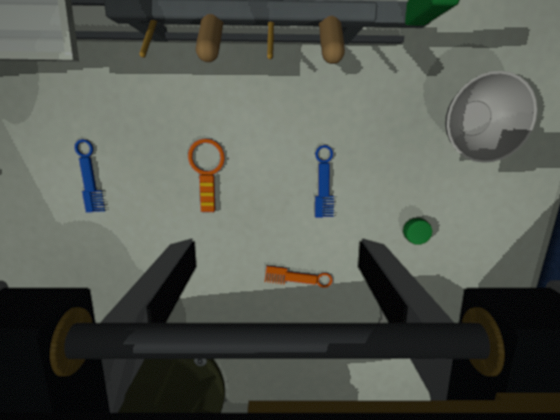

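The wrist view now shows the pegs thin2 (147,40), thick2 (208,40), thin1 (270,40) and thick1 (332,40). Below them are the blue combs with eyes at (85,147) and (325,153), and a teether eye at (207,156). The orange comb (300,276) is a decoy: same shape, but orange, with a small eye.

```bash
cat >> h.py <<'E'
COL={'comb':((100,110,40),(128,255,255)),'teether':((5,130,70),(30,255,255))}
def items(n,p,o=None,minhole=8,mina=150):
    """eye centre by hole contour and handle direction; returns list"""
    out=[]
    for kind,(lo,hi) in COL.items():
        zt=0.005 if kind=='comb' else 0.006
        h=cv2.cvtColor(p,cv2.COLOR_RGB2HSV); m=cv2.inRange(h,lo,hi)
        if n=='wrist': m[230:,:200]=0;m[230:,360:]=0;m[290:]=0
        nn,l,s,c=cv2.connectedComponentsWithStats(m)
        for i in range(1,nn):
            if s[i][4]<mina: continue
            mm=np.uint8(l==i)*255
            cs,hi_=cv2.findContours(mm,cv2.RETR_CCOMP,cv2.CHAIN_APPROX_NONE)
            holes=[k for k in cs if False]
            best=None
            for k,hh in zip(cs,hi_[0]):
                if hh[3]>=0 and len(k)>=5 and cv2.contourArea(k)>=minhole and (best is None or cv2.contourArea(k)>cv2.contourArea(best)): best=k
            if best is None: continue
            M=cv2.moments(best); e=(M['m10']/M['m00'],M['m01']/M['m00'])
            E=cast(n,[e],zt,o)[0]
            q=cast(n,np.argwhere(mm)[:,::-1],zt,o)
            r=np.linalg.norm(q[:,:2]-E[:2],axis=1)
            # handle direction
            lim=(0.018,0.066) if kind=='comb' else (0.034,0.086)
            k=(r>lim[0])&(r<lim[1]); 
            if k.sum()<10: continue
            dv=q[k][:,:2].mean(0)-E[:2]
            ang=np.arctan2(dv[1],dv[0])
            out.append((kind,np.round(e,1),E[:2].round(4),round(float(np.degrees(ang)),1),round(float(r.max()),3), round(cv2.contourArea(best))))
    return out
E
python3 - <<'E'
from h import *
p,d,o=load('wrist5')
for i in items('wrist',p,o): print(i)
W=pts('wrist',d,o)
h=cv2.cvtColor(p,cv2.COLOR_RGB2HSV)
for nm,(u0,u1) in dict(thin2=(125,165),thick2=(190,228),thin1=(260,280),thick1=(315,350)).items():
    k=np.zeros(d.shape,bool); k[10:68,u0:u1]=1
    k&=(W[...,2]>0.165)&(W[...,0]<0.60)&(d>0)
    q=W[k]; t=q[q[:,0]<q[:,0].min()+0.012]
    print(nm,len(q),q[:,0].min().round(4),q[:,2].max().round(4),t.mean(0).round(4), np.median(q,0).round(4), np.argwhere(k)[:,::-1].max(0),np.argwhere(k)[:,::-1].min(0))
for m,s,c in blobs(p,(50,110,30),(85,255,255)):
    t=W[m&(d>0)&(W[...,2]>0.212)]
    if len(t)>10: print('handle',s,t.min(0),t.max(0),np.median(t,0))
E
```

```text
('comb', array([ 83.6, 147.7]), array([0.4514, 0.1021]), -177.4, 0.103, 132)
('comb', array([323.7, 153.3]), array([ 0.4634, -0.2713]), -174.7, 0.102, 138)
('teether', array([206. , 156.5]), array([ 0.4484, -0.0881]), -178.5, 0.089, 666)
('teether', array([323.9, 279.6]), array([ 0.2485, -0.2911]), 86.2, 0.102, 98)
thin2 197 0.5595 0.1928 [ 0.5655 -0.0664  0.1872] [ 0.5732 -0.0665  0.1803] [152  57] [139  28]
thick2 869 0.5599 0.1948 [ 0.5663 -0.1268  0.1897] [ 0.5772 -0.1273  0.186 ] [220  61] [196  20]
thin1 172 0.565 0.1918 [ 0.5707 -0.1852  0.1877] [ 0.5791 -0.185   0.1797] [273  58] [267  30]
thick1 793 0.5648 0.1948 [ 0.5712 -0.2441  0.1895] [ 0.5803 -0.2431  0.1869] [344  63] [320  26]
handle [405   0  54  26 942] [ 0.60779471 -0.33828459  0.21200645] [ 0.61359062 -0.31627496  0.22305068] [ 0.60950603 -0.32589366  0.21950479]
```

```bash
python3 - <<'E'
import cv2
p=cv2.imread('pics/wrist5.png'); cv2.imwrite('pics/c5.png',cv2.resize(p[120:300,60:350],None,fx=2.7,fy=2.7,interpolation=cv2.INTER_CUBIC))
E
```

```text
(no output)
```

View pics/c5.png

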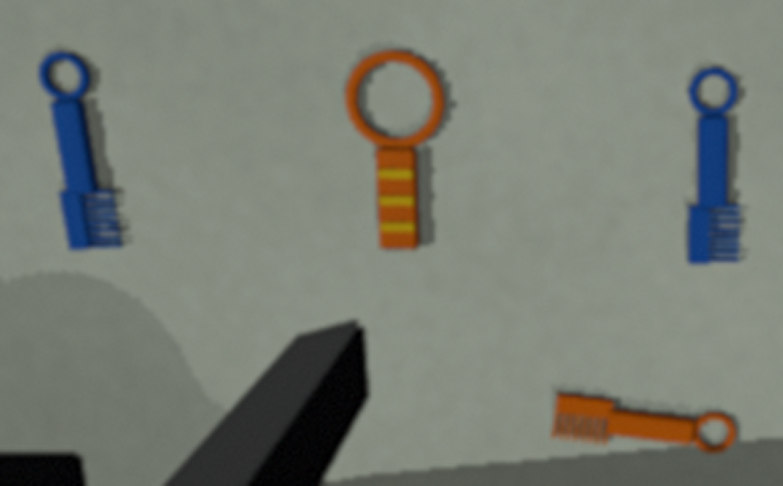

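>>> send_rows --rows '[[[-5,-25,-30,0.03],[-5,-25,-40,0],[-5,-26,-40,0],[0,0,-40,0],[0,0,-38,0],[0,0,0,0],[0,0,0,0]]]'

```text
time_s: 13.3
ee_pos: [0.4187, -0.2756, 0.1616]
eef_rot: [-0.859, 1.571, 2.375]
force: [-0.7, 0.2, 1.3]
grip_width: 0.094
```

```bash
python3 - <<'E'
from h import *
p,d,o=snap('wrist','wrist6')
print(o['ee_pos'],np.degrees(np.arctan2(*Ro.from_euler('xyz',o['eef_rot']).as_matrix()[[1,0],[1,1]])))
for i in items('wrist',p,o): print(i)
E
```

```text
[ 0.41874312 -0.27557162  0.16163492] -84.7200588390898
('comb', array([276.9, 152.2]), array([ 0.463 , -0.2716]), -175.6, 0.104, 312)
('teether', array([ 92.7, 150. ]), array([ 0.4483, -0.0883]), -180.0, 0.085, 1587)
```

View pics/wrist6.png

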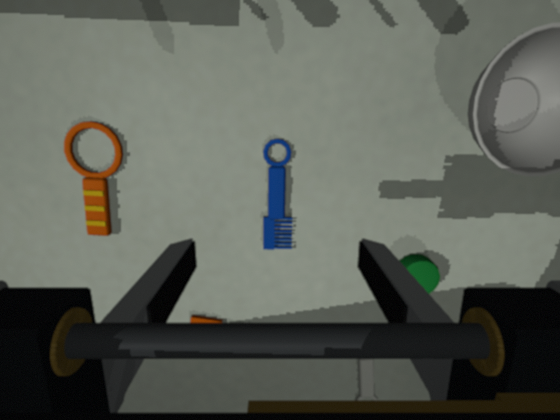

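Confirmed: this is the blue comb, with its eye at (277,152), and it's aligned with the jaws.

>>> send_rows --rows '[[[0,0,-40,0],[0,0,-40,0],[0,0,-40,0],[0,0,-25,0],[0,0,-10,0],[0,0,-3,0],[0,0,0,0],[0,0,0,0]]]'

```text
time_s: 14.15
ee_pos: [0.4192, -0.2759, 0.0044]
eef_rot: [2.402, 1.568, -0.649]
force: [-0.2, 0.4, -0.6]
grip_width: 0.0939
```

>>> send_rows --rows '[[[0,0,0,0],[0,0,0,0],[0,0,0,0],[0,0,0,0],[0,0,0,0],[0,0,0,0],[0,0,0,0],[0,0,0,0],[0,0,0,0],[0,0,0,0],[0,0,0,0],[0,0,0,0]]]' --grip 1 --newtons 25

```text
time_s: 15.35
ee_pos: [0.4183, -0.2753, 0.0027]
eef_rot: [-1.904, 1.571, 1.328]
force: [-0.3, -0.2, 0.3]
grip_width: 0.0177
```

>>> send_rows --rows '[[[0,0,10,0],[0,0,30,0],[0,0,40,0],[0,0,40,0],[0,0,40,0],[0,0,41,-0.05],[20,25,20,0],[20,22,0,0],[20,20,0,0],[16,20,0,0],[0,0,0,0],[0,0,0,0]]]'

```text
time_s: 16.55
ee_pos: [0.4941, -0.1882, 0.2241]
eef_rot: [1.698, 1.571, -1.402]
force: [-0.0, -0.1, -0.1]
grip_width: 0.0173
```

```bash
python3 - <<'E'
from h import *
p,d,o=snap('wrist','wrist7')
print(o['ee_pos'],o['grip_width'],np.degrees(np.arctan2(*Ro.from_euler('xyz',o['eef_rot']).as_matrix()[[1,0],[1,1]])))
W=pts('wrist',d,o)
h=cv2.cvtColor(p,cv2.COLOR_RGB2HSV)
E
```

```text
[ 0.49413367 -0.18817734  0.2241329 ] 0.017291132973661534 -87.60811293716519
```

View pics/wrist7.png

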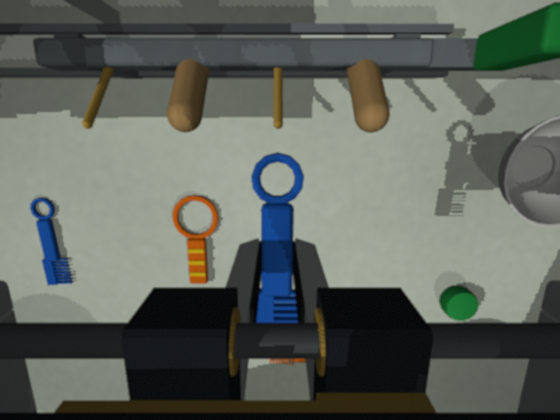

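```bash
cat >> h.py <<'E'
def tips(p,d,o,rows=(60,200)):
    """peg tips from depth: cluster pixels z>.165 above bar, front end"""
    W=pts('wrist',d,o); h=cv2.cvtColor(p,cv2.COLOR_RGB2HSV)
    m=cv2.inRange(h,(8,70,50),(24,255,255)); m[rows[1]:]=0; m[(W[...,2]<0.15)|(W[...,2]>0.21)|(d<=0)]=0
    n,l,s,c=cv2.connectedComponentsWithStats(m)
    for i in range(1,n):
        if s[i][4]<25: continue
        k=l==i; vv,uu=np.where(k); q=W[k]
        e=vv>=vv.max()-2
        print('peg',s[i][:5],'end px',uu[e].mean().round(1),vv.max(),'end',np.median(q[e],0).round(4),'q05x',np.quantile(q[:,0],.02).round(4),'zmax',np.quantile(q[:,2],.98).round(4),'y',np.median(q[:,1]).round(4))
def eye_at(p,d,o,kind,box):
    W=pts('wrist',d,o); h=cv2.cvtColor(p,cv2.COLOR_RGB2HSV); m=cv2.inRange(h,*COL[kind]); 
    b=np.zeros_like(m); b[box[1]:box[3],box[0]:box[2]]=m[box[1]:box[3],box[0]:box[2]]
    cs,hh=cv2.findContours(b,cv2.RETR_CCOMP,cv2.CHAIN_APPROX_NONE)
    hs=[k for k,x in zip(cs,hh[0]) if x[3]>=0]; k=max(hs,key=cv2.contourArea)
    (u,v),ax,a=cv2.fitEllipse(k); 
    ring=(b>0)&(np.hypot(*(np.mgrid[:420,:560]-np.array([v,u])[:,None,None]))<max(ax)*0.8)&(d>0)
    q=W[ring]; z=np.median(q[:,2])
    # tilt: plane fit
    A=np.c_[q[:,:2]-q[:,:2].mean(0),np.ones(len(q))]; co=np.linalg.lstsq(A,q[:,2],rcond=None)[0]
    print('eye px',round(u,1),round(v,1),ax,'topz',z.round(4),'ctr',cast('wrist',[(u,v)],z,o)[0].round(4),'slopes',co.round(3))
E
python3 - <<'E'
from h import *
p,d,o=load('wrist7'); tips(p,d,o); eye_at(p,d,o,'comb',(240,140,320,215))
E
```

```text
peg [ 167   59   42   73 2147] end px 184.5 131 end [ 0.5613 -0.1268  0.1876] q05x 0.5622 zmax 0.1936 y -0.1275
peg [ 347   59   42   73 2197] end px 370.0 131 end [ 0.566  -0.2442  0.1867] q05x 0.567 zmax 0.1935 y -0.2417
peg [ 82  67  31  61 646] end px 86.9 127 end [ 0.5608 -0.0666  0.19  ] q05x 0.5608 zmax 0.1909 y -0.0666
peg [273  67  10  61 512] end px 277.5 127 end [ 0.5659 -0.1855  0.1902] q05x 0.5659 zmax 0.1912 y -0.1848
eye px 276.9 178.5 (35.82923889160156, 36.43429183959961) topz 0.2265 ctr [ 0.5389 -0.1863  0.2265] slopes [-0.03   0.003  0.227]
```

The held comb eye (277,178) lines up with the thin1 tip at (277,127). I'll approach on the peg axis.

>>> send_rows --rows '[[[8,0.5,-12,0],[7,0,-12,0],[0,0,0,0],[5,0,-5,0],[5,0,-5,0],[5,0,-5,0],[0,0,0,0]]]'

```text
time_s: 17.3
ee_pos: [0.5246, -0.1876, 0.1838]
eef_rot: [-0.502, 1.57, 2.681]
force: [-0.2, 0.2, 0.5]
grip_width: 0.0174
```

```bash
python3 - <<'E'
from h import *
p,d,o=snap('wrist','wrist8')
print(o['ee_pos'],o['force'],o['grip_width'])
q=cv2.imread('pics/wrist8.png'); cv2.imwrite('pics/c8.png',cv2.resize(q[60:220,180:380],None,fx=3.5,fy=3.5))
E
```

```text
[ 0.52456124 -0.18763926  0.18382198] [-0.17357871  0.1703431   0.45793008] 0.017373206771724773
```

View pics/c8.png

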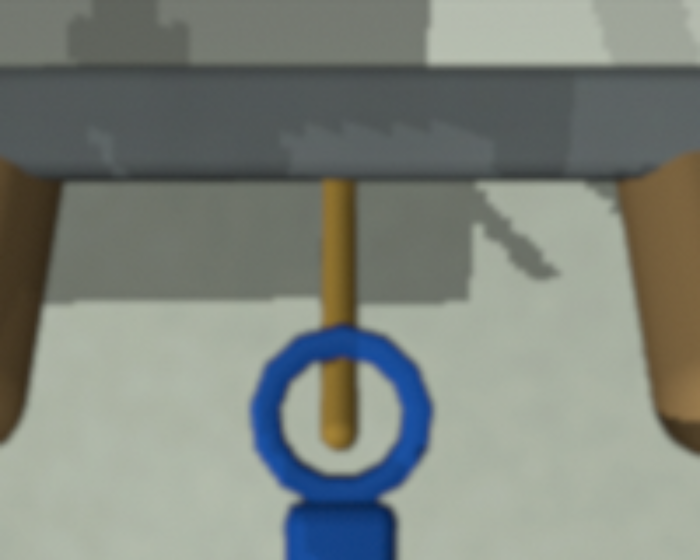

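The peg tip is inside the eye at c8 (340,435), with the far rim passing over the shank. I'll continue down the axis.

>>> send_rows --rows '[[[4,0,-4,0],[4,0,-4,0],[4,0,-4,0],[4,0,-4,0],[0,0,0,0],[0,0,0,0]]]'

```text
time_s: 17.95
ee_pos: [0.5403, -0.1877, 0.1686]
eef_rot: [-0.523, 1.571, 2.659]
force: [0.6, -0.5, -0.7]
grip_width: 0.0172
```

```bash
python3 - <<'E'
from h import *
p,d,o=snap('wrist','wrist9')
print(o['ee_pos'],o['force'],o['grip_width'])
q=cv2.imread('pics/wrist9.png'); cv2.imwrite('pics/c9.png',cv2.resize(q[60:220,180:380],None,fx=3.5,fy=3.5))
E
```

```text
[ 0.54033595 -0.18773975  0.168595  ] [ 0.5503292  -0.53323653 -0.70511587] 0.01724831217195751
```

View pics/c9.png

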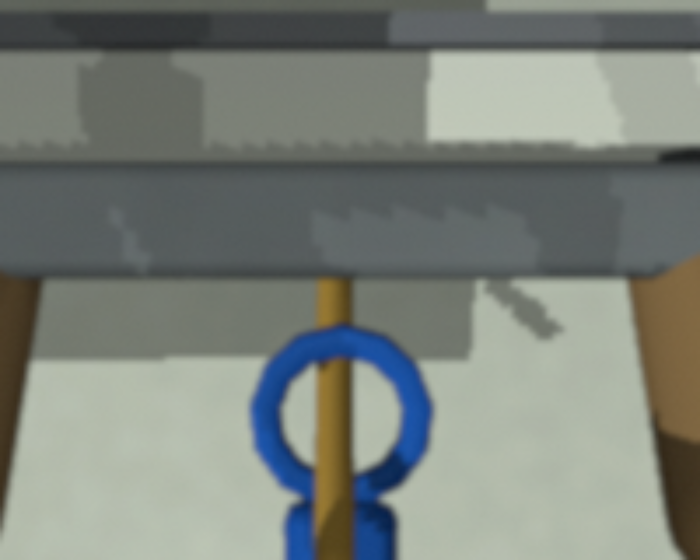

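>>> send_rows --rows '[[[0,0,0,0],[0,0,0,0],[0,0,0,0],[0,0,0,0],[0,0,0,0],[0,0,0,0],[0,0,10,0],[-10,0,30,0],[-30,0,30,0],[0,0,10,0],[0,0,0,0],[0,0,0,0]]]' --grip 0

```text
time_s: 19.2
ee_pos: [0.5005, -0.1877, 0.2481]
eef_rot: [-0.548, 1.57, 2.634]
force: [0.7, 0.3, -0.9]
grip_width: 0.0474
```

```bash
python3 - <<'E'
from h import *
p,d,o=snap('wrist','wrist10'); snap('side','side10')
print(o['ee_pos'],o['force'],o['grip_width'])
for i in items('wrist',p,o): print(i)
q=cv2.imread('pics/side10.png'); cv2.imwrite('pics/s10.png',cv2.resize(q[130:350,200:440],None,fx=2.7,fy=2.7))
E
```

```text
[ 0.50054394 -0.18768629  0.24811669] [ 0.68244294  0.34825738 -0.93081531] 0.047423671315987015
('comb', array([ 55.6, 208.4]), array([0.4517, 0.102 ]), -179.4, 0.03, 167)
```

View pics/wrist10.png

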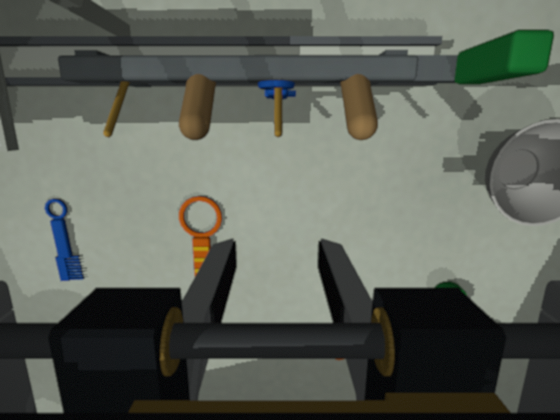

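View pics/s10.png

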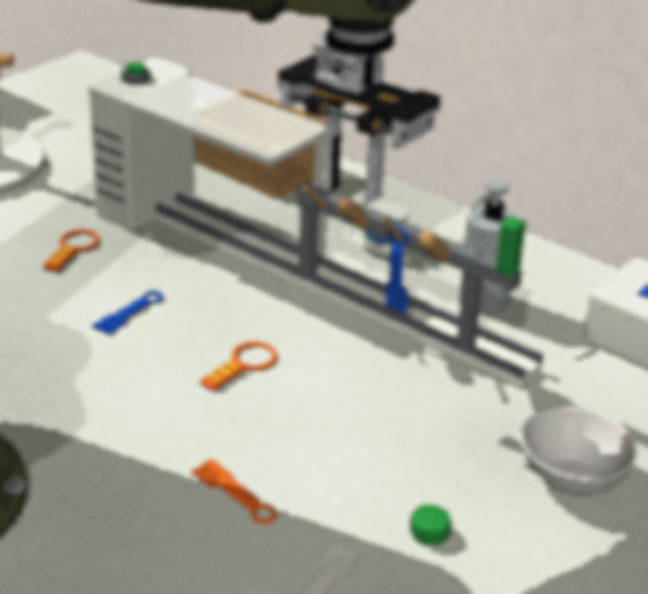

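The comb hangs on thin1 (wrist 278,90; side crop 398,270). Next is the teether with its eye at wrist (201,216).

>>> send_rows --rows '[[[-20,15,0,0],[-30,25,0,0],[-30,30,-20,0],[-27,29,-30,0],[0,0,-30,0],[0,0,0,0],[0,0,0,0]]]' --grip -1

```text
time_s: 20.0
ee_pos: [0.3938, -0.089, 0.1691]
eef_rot: [-0.363, 1.57, 2.819]
force: [0.9, 0.0, 0.2]
grip_width: 0.0937
```

```bash
cat >> h.py <<'E'
def tyaw(o): return np.degrees(np.arctan2(*Ro.from_euler('xyz',o['eef_rot']).as_matrix()[[1,0],[1,1]]))
E
python3 - <<'E'
from h import *
p,d,o=snap('wrist','wrist11')
print(o['ee_pos'],tyaw(o))
for i in items('wrist',p,o): print(i)
E
```

```text
[ 0.3937879  -0.0889729   0.16909651] -87.66144708264224
('comb', array([ 89.7, 130.7]), array([0.4511, 0.1023]), -177.1, 0.104, 296)
('teether', array([277.7, 141.4]), array([ 0.4483, -0.0875]), -177.9, 0.089, 1555)
```

View pics/wrist11.png

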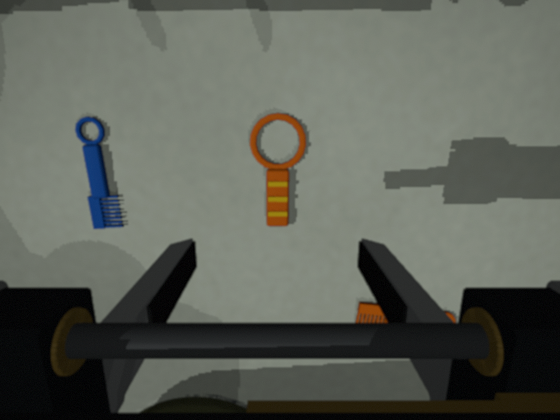

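The orange teether with the large ring (278,141) is aligned between the jaws, so I'll descend.

>>> send_rows --rows '[[[0,0,-40,0],[0,0,-40,0],[0,0,-40,0],[0,0,-30,0],[0,0,-12,0],[0,0,-4,0],[0,0,0,0],[0,0,0,0]]]'

```text
time_s: 20.85
ee_pos: [0.3942, -0.0892, 0.0038]
eef_rot: [2.793, 1.569, -0.308]
force: [0.1, -0.0, -0.1]
grip_width: 0.094
```

>>> send_rows --rows '[[[0,0,0,0],[0,0,0,0],[0,0,0,0],[0,0,0,0],[0,0,0,0],[0,0,0,0],[0,0,0,0],[0,0,0,0],[0,0,0,0],[0,0,0,0],[0,0,0,0]]]' --grip 1 --newtons 25

```text
time_s: 21.95
ee_pos: [0.3933, -0.0888, 0.0027]
eef_rot: [-1.451, 1.571, 1.731]
force: [-0.5, 0.6, -0.5]
grip_width: 0.0239
```

>>> send_rows --rows '[[[0,0,10,0],[0,0,30,0],[0,0,45,0],[0,0,45,0],[0,0,45,0],[0,-10,40,0],[10,-30,7,0],[20,-40,0,0],[20,-40,0,0],[20,-30,0,0],[17,-8,0,0],[0,0,0,0]]]'

```text
time_s: 23.15
ee_pos: [0.4809, -0.2477, 0.2246]
eef_rot: [-0.666, 1.57, 2.516]
force: [-0.3, -0.0, -0.0]
grip_width: 0.0236
```

>>> send_rows --rows '[[[0,0,0,0]]]'

```text
time_s: 23.25
ee_pos: [0.4799, -0.2464, 0.2249]
eef_rot: [-0.584, 1.57, 2.599]
force: [0.7, 0.4, -0.6]
grip_width: 0.0238
```

```bash
python3 - <<'E'
from h import *
p,d,o=snap('wrist','wrist12')
print(o['ee_pos'],tyaw(o),o['grip_width'])
tips(p,d,o); eye_at(p,d,o,'teether',(220,120,340,240))
E
```

```text
[ 0.47988533 -0.24642163  0.22489691] -87.65321344021204 0.023766587954940372
peg [  71   32   52   73 2386] end px 93.1 104 end [ 0.5609 -0.1277  0.1863] q05x 0.5617 zmax 0.1935 y -0.1294
peg [ 265   32   33   73 2109] end px 281.2 104 end [ 0.5657 -0.2455  0.1865] q05x 0.5666 zmax 0.1936 y -0.2445
peg [  0  42  27  45 418] end px 0.4 86 end [ 0.5693 -0.0691  0.1827] q05x 0.5711 zmax 0.1808 y -0.0667
peg [180  48  18  53 486] end px 184.3 100 end [ 0.5654 -0.1858  0.1896] q05x 0.5654 zmax 0.1912 y -0.1859Traceback (most recent call last):
  File "<stdin>", line 4, in <module>
  File "h.py", line 78, in eye_at
    hs=[k for k,x in zip(cs,hh[0]) if x[3]>=0]; k=max(hs,key=cv2.contourArea)
                                                  ~~~^^^^^^^^^^^^^^^^^^^^^^^^
ValueError: max() iterable argument is empty
```

View pics/wrist12.png

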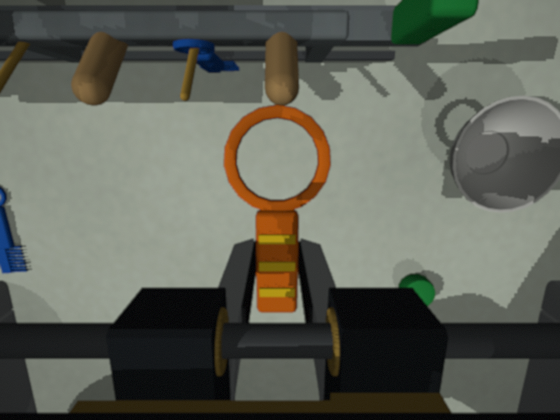

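```bash
python3 - <<'E'
from h import *
p,d,o=load('wrist12'); eye_at(p,d,o,'teether',(210,104,345,260))
E
```

```text
eye px 276.6 158.9 (83.02740478515625, 83.90373992919922) topz 0.2277 ctr [ 0.5352 -0.2439  0.2277] slopes [-0.038  0.003  0.228]
```

>>> send_rows --rows '[[[8,-1,-10,0],[8,0,-9,0],[0,0,0,0],[5,0,-5,0],[5,0,-5,0],[5,0,-5,0],[5,0,-5,0],[0,0,0,0]]]'

```text
time_s: 24.1
ee_pos: [0.5165, -0.2476, 0.1848]
eef_rot: [-0.564, 1.57, 2.618]
force: [0.4, -0.4, -0.0]
grip_width: 0.0237
```

```bash
python3 - <<'E'
from h import *
p,d,o=snap('wrist','wrist13')
print(o['ee_pos'],o['force'],o['grip_width'])
q=cv2.imread('pics/wrist13.png'); cv2.imwrite('pics/c13.png',cv2.resize(q[40:240,160:400],None,fx=2.9,fy=2.9))
E
```

```text
[ 0.51654927 -0.24760258  0.18476005] [ 0.41916136 -0.36549171 -0.04249436] 0.023738347410653927
```

View pics/c13.png

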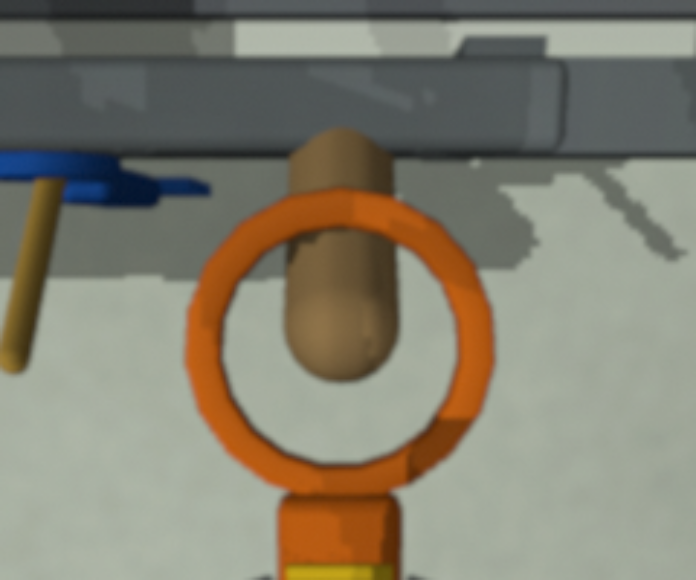

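The thick1 tip is inside the ring at c13 (340,340). I'll go deeper.

>>> send_rows --rows '[[[4,0,-4,0],[4,0,-4,0],[4,0,-4,0],[0,0,0,0],[0,0,0,0]]]'

```text
time_s: 24.65
ee_pos: [0.5283, -0.2477, 0.1736]
eef_rot: [-0.517, 1.571, 2.665]
force: [-0.0, -0.4, -1.6]
grip_width: 0.0235
```

```bash
python3 - <<'E'
from h import *
p,d,o=snap('wrist','wrist14')
print(o['ee_pos'],o['force'],o['grip_width'])
q=cv2.imread('pics/wrist14.png'); cv2.imwrite('pics/c14.png',cv2.resize(q[40:240,160:400],None,fx=2.9,fy=2.9))
E
```

```text
[ 0.52834863 -0.24773243  0.17359376] [-0.00582711 -0.44248733 -1.58511246] 0.023471494435362356
```

View pics/c14.png

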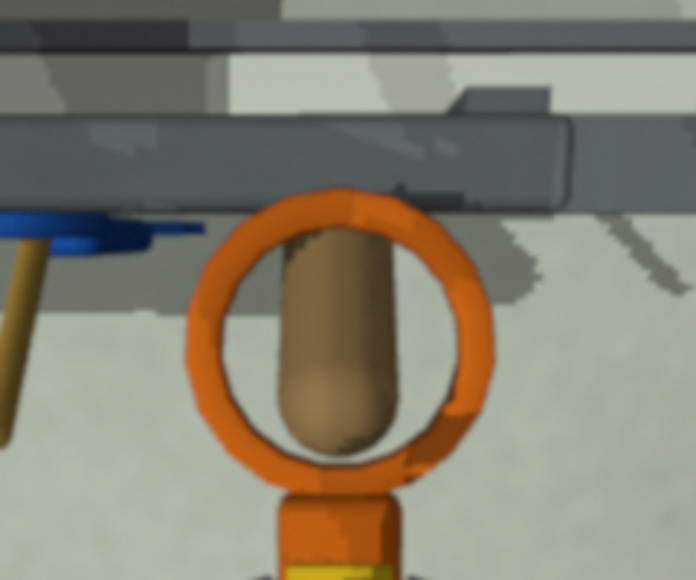

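>>> send_rows --rows '[[[4,0,-4,0],[0,0,0,0]]]'

```text
time_s: 24.9
ee_pos: [0.5325, -0.2477, 0.1693]
eef_rot: [-0.642, 1.57, 2.541]
force: [-0.6, -0.6, -1.0]
grip_width: 0.0232
```

>>> send_rows --rows '[[[0,0,0,0],[0,0,0,0],[0,0,0,0],[0,0,0,0],[0,0,0,0],[0,0,0,0],[0,0,10,0],[-10,0,30,0],[-30,0,30,0],[0,0,10,0],[0,0,0,0],[0,0,0,0]]]' --grip 0

```text
time_s: 26.1
ee_pos: [0.4925, -0.2477, 0.2491]
eef_rot: [-0.639, 1.57, 2.543]
force: [0.2, -0.7, -0.5]
grip_width: 0.0469
```

```bash
python3 - <<'E'
from h import *
p,d,o=snap('wrist','wrist15'); snap('side','side15')
print(o['ee_pos'],o['force'],o['grip_width'])
q=cv2.imread('pics/side15.png'); cv2.imwrite('pics/s15.png',cv2.resize(q[130:350,200:440],None,fx=2.7,fy=2.7))
E
```

```text
[ 0.49254889 -0.24765432  0.24910136] [ 0.24156747 -0.68481439 -0.46711778] 0.04689370482795759
```

View pics/wrist15.png

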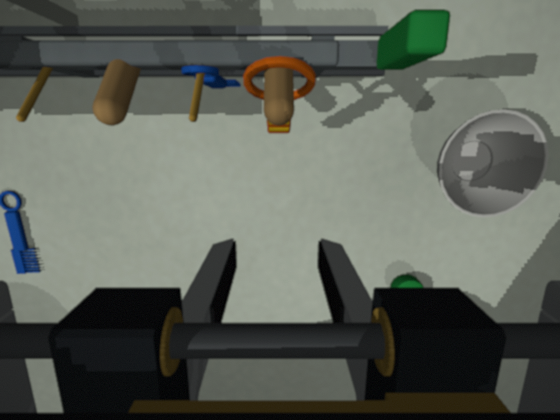

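View pics/s15.png

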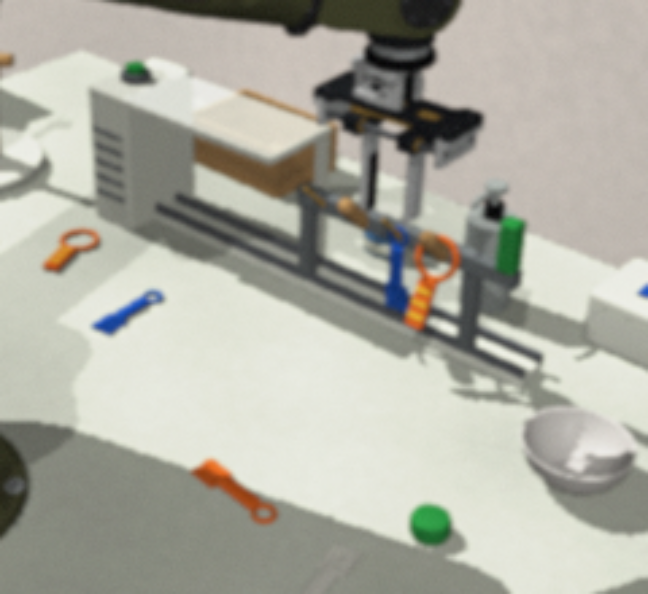

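The teether hangs on thick1 (wrist 280,80). Next is the second blue comb.

>>> send_rows --rows '[[[-20,20,0,0],[-20,40,0,0],[-20,40,0,0],[-16,40,0,0],[-10,40,0,0],[0,40,0,0],[0,40,0,0],[0,40,0,0],[0,30,-20,0],[0,18,-30,0],[0,0,-30,0],[0,0,0,0]]]' --grip -1

```text
time_s: 27.4
ee_pos: [0.4044, 0.1005, 0.1661]
eef_rot: [0.111, 1.563, -2.989]
force: [-0.2, 0.0, 0.1]
grip_width: 0.0938
```

```bash
python3 - <<'E'
from h import *
p,d,o=snap('wrist','wrist16')
print(o['ee_pos'],tyaw(o))
for i in items('wrist',p,o): print(i)
E
```

```text
[0.40442606 0.10054263 0.16614981] -87.58047016595992
('comb', array([275.9, 148.1]), array([0.4514, 0.1034]), -175.4, 0.103, 312)
('teether', array([ 87.4, 110.8]), array([0.4796, 0.2894]), -159.5, 0.089, 1717)
```

View pics/wrist16.png

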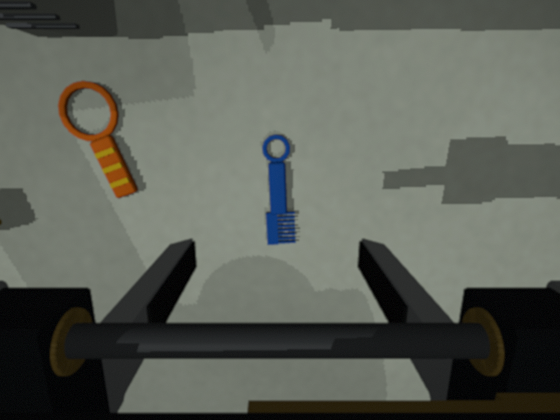

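>>> send_rows --rows '[[[2,-1,-40,0.05],[0,0,-40,0],[0,0,-40,0],[0,0,-27,0],[0,0,-12,0],[0,0,-4,0],[0,0,0,0],[0,0,0,0]]]'

```text
time_s: 28.25
ee_pos: [0.4093, 0.0992, 0.0079]
eef_rot: [-3.079, 1.569, 0.153]
force: [-0.1, -0.4, 0.0]
grip_width: 0.0939
```

>>> send_rows --rows '[[[0,0,0,0],[0,0,0,0],[0,0,0,0],[0,0,0,0],[0,0,0,0],[0,0,0,0],[0,0,0,0],[0,0,0,0],[0,0,0,0],[0,0,0,0],[0,0,0,0],[0,0,0,0]]]' --grip 1 --newtons 25

```text
time_s: 29.45
ee_pos: [0.4083, 0.0992, 0.0068]
eef_rot: [-2.531, 1.571, 0.701]
force: [0.3, 0.1, -0.1]
grip_width: 0.0174
```

The grip is shallow, since the TCP is at 6.8 mm. I'll reopen, go down 4 mm and regrip.

>>> send_rows --rows '[[[0,0,0,0],[0,0,0,0],[0,0,0,0],[0,0,0,0],[-1,0,-4,0],[0,0,0,0],[0,0,0,0]]]' --grip 0.2

```text
time_s: 30.15
ee_pos: [0.4072, 0.0992, 0.0026]
eef_rot: [0.022, 1.57, -3.029]
force: [0.2, 0.3, -0.8]
grip_width: 0.0375
```

>>> send_rows --rows '[[[0,0,0,0],[0,0,0,0],[0,0,0,0],[0,0,0,0],[0,0,0,0],[0,0,0,0],[0,0,0,0],[0,0,0,0]]]' --grip 1 --newtons 25

```text
time_s: 30.95
ee_pos: [0.4074, 0.0992, 0.0028]
eef_rot: [-2.84, 1.571, 0.393]
force: [-0.4, -0.2, 1.0]
grip_width: 0.0173
```

>>> send_rows --rows '[[[0,0,10,0],[0,0,30,0],[0,0,45,0],[0,-10,45,0],[0,-30,45,-0.05],[0,-30,40,0],[0,-40,9,0],[0,-40,0,0],[20,-18,0,0],[30,0,0,0],[33,0,0,0],[0,0,0,0]]]'

```text
time_s: 32.15
ee_pos: [0.4921, -0.0667, 0.2232]
eef_rot: [-0.461, 1.57, 2.721]
force: [0.6, 0.3, -0.3]
grip_width: 0.0177
```

>>> send_rows --rows '[[[0,0,0,0]]]'

```text
time_s: 32.25
ee_pos: [0.49, -0.0664, 0.2233]
eef_rot: [-0.247, 1.57, 2.936]
force: [-0.7, -0.5, 0.3]
grip_width: 0.0177
```

```bash
python3 - <<'E'
from h import *
p,d,o=snap('wrist','wrist17')
print(o['ee_pos'],tyaw(o),o['grip_width'])
tips(p,d,o); eye_at(p,d,o,'comb',(230,140,330,220))
E
```

```text
[ 0.49002461 -0.06640071  0.2233366 ] -87.64874899700428 0.01768862106984758
peg [ 492   56   68   78 2557] end px 556.1 133 end [ 0.5658 -0.2421  0.1847] q05x 0.5678 zmax 0.1889 y -0.2349
peg [ 350   60   43   73 2250] end px 373.4 132 end [ 0.5613 -0.1243  0.1875] q05x 0.5622 zmax 0.1934 y -0.1217
peg [276  68  10  62 519] end px 280.6 129 end [ 0.5606 -0.066   0.19  ] q05x 0.5611 zmax 0.1911 y -0.0649
peg [448  76  30  54 583] end px 471.5 129 end [ 0.5656 -0.1849  0.1894] q05x 0.5656 zmax 0.1912 y -0.1833
eye px 276.7 179.5 (35.71652603149414, 36.27358627319336) topz 0.2256 ctr [ 0.5343 -0.0645  0.2256] slopes [-0.03   0.002  0.226]
```

View pics/wrist17.png

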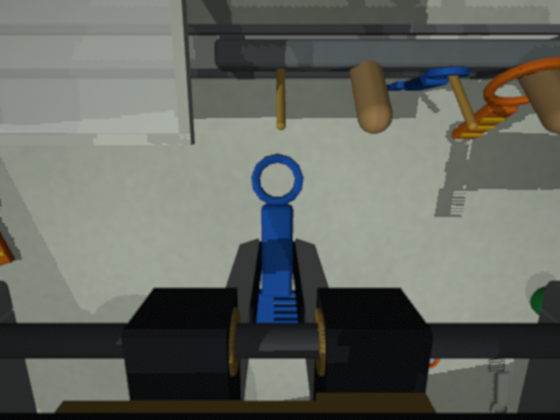

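The eye (277,180) lines up with the thin2 tip (281,129).

>>> send_rows --rows '[[[8,-1.5,-12,0],[7,0,-12,0],[0,0,0,0],[5,0,-5,0],[5,0,-5,0],[5,0,-5,0],[0,0,0,0],[0,0,0,0]]]'

```text
time_s: 33.1
ee_pos: [0.5203, -0.068, 0.1843]
eef_rot: [-0.307, 1.571, 2.875]
force: [-0.2, -0.8, -0.7]
grip_width: 0.0175
```

```bash
python3 - <<'E'
from h import *
p,d,o=snap('wrist','wrist18')
print(o['ee_pos'],o['force'],o['grip_width'])
q=cv2.imread('pics/wrist18.png'); cv2.imwrite('pics/c18.png',cv2.resize(q[60:220,180:380],None,fx=3.5,fy=3.5))
E
```

```text
[ 0.52034805 -0.06798243  0.18426913] [-0.23541108 -0.83249937 -0.68758039] 0.017511731756975072
```

View pics/c18.png

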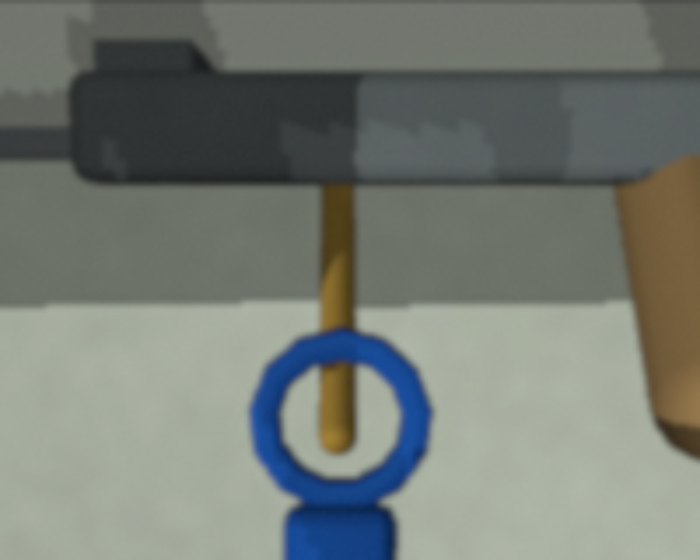

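The thin2 tip is inside the eye at c18 (338,437). I'll push deeper and check before releasing.

>>> send_rows --rows '[[[4,0,-4,0],[4,0,-4,0],[4,0,-4,0],[4,0,-4,0],[0,0,0,0],[0,0,0,0]]]'

```text
time_s: 33.75
ee_pos: [0.5363, -0.068, 0.1682]
eef_rot: [-0.175, 1.57, 3.008]
force: [0.5, -0.4, -1.3]
grip_width: 0.0176
```

```bash
python3 - <<'E'
from h import *
p,d,o=snap('wrist','wrist19')
print(o['ee_pos'],o['force'],o['grip_width'])
q=cv2.imread('pics/wrist19.png'); cv2.imwrite('pics/c19.png',cv2.resize(q[60:220,180:380],None,fx=3.5,fy=3.5))
E
```

```text
[ 0.53631691 -0.06798672  0.16818436] [ 0.53204625 -0.42496992 -1.2587973 ] 0.01763561090034005
```

View pics/c19.png

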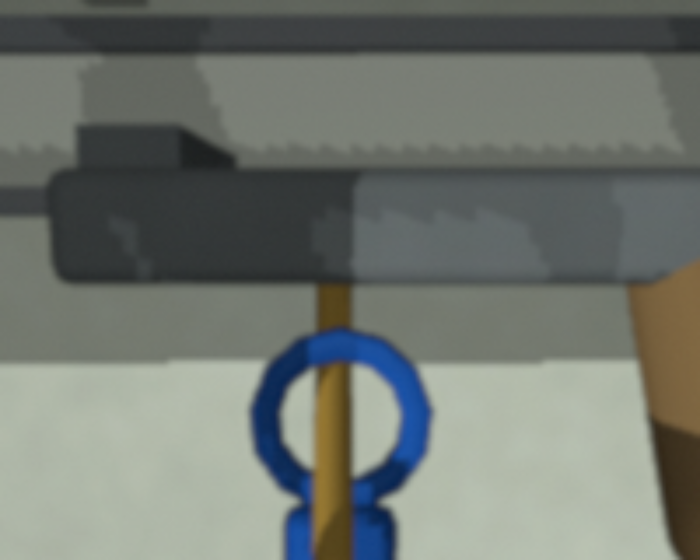

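>>> send_rows --rows '[[[0,0,0,0],[0,0,0,0],[0,0,0,0],[0,0,0,0],[0,0,0,0],[0,0,0,0],[0,0,10,0],[-10,0,30,0],[-30,0,30,0],[-10,0,10,0],[0,0,0,0],[0,0,0,0]]]' --grip 0

```text
time_s: 35.0
ee_pos: [0.4866, -0.068, 0.2478]
eef_rot: [-0.321, 1.57, 2.861]
force: [-0.4, -0.6, -0.9]
grip_width: 0.0471
```

```bash
python3 - <<'E'
from h import *
p,d,o=snap('wrist','wrist20'); snap('side','side20')
print(o['ee_pos'],o['force'],o['grip_width'])
q=cv2.imread('pics/side20.png'); cv2.imwrite('pics/s20.png',cv2.resize(q[130:350,200:440],None,fx=2.7,fy=2.7))
for n in ['side']:
    for i in items(n,load('side20')[0],minhole=3,mina=40): print(i)
E
```

```text
[ 0.4865505  -0.06802484  0.24776284] [-0.36381827 -0.61819579 -0.88151453] 0.047050656984205665
('teether', array([294.6, 194.4]), array([0.7972, 0.2394]), -30.6, 0.144, 10)
('teether', array([221.2, 218.9]), array([0.4492, 0.3044]), -163.4, 0.085, 56)
('teether', array([361.3, 226.2]), array([ 0.7832, -0.1184]), -162.4, 0.173, 125)
('teether', array([ 40.2, 394.9]), array([-0.3845, -0.0324]), 23.2, 0.499, 544)
('teether', array([297.5, 319.5]), array([ 0.2415, -0.2947]), 85.3, 0.102, 27)
('teether', array([526.3, 400.9]), array([ 0.4146, -0.8656]), -66.2, 0.124, 24)
```

View pics/wrist20.png

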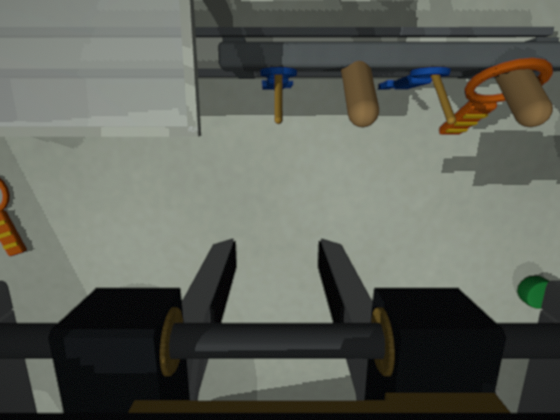

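View pics/s20.png

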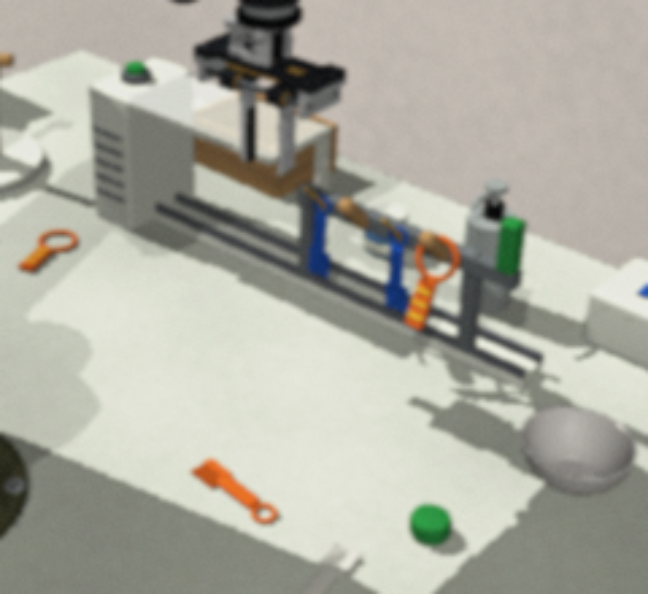

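Three hang correctly. The last teether was knocked to about (0.449, 0.304), seen at side (221,219). I'll go there and look again.

>>> send_rows --rows '[[[-20,20,0,0],[-20,40,0,0],[-20,40,0,0],[-20,40,0,0.05],[-10,40,0,0.05],[0,40,0,0.05],[0,40,0,0.05],[0,40,0,0.05],[0,36,-20,0],[0,20,-30,0],[0,0,-30,0],[0,0,0,0]]]' --grip -1

```text
time_s: 36.3
ee_pos: [0.3946, 0.2876, 0.1639]
eef_rot: [0.264, 1.562, -2.586]
force: [0.3, -0.4, 1.4]
grip_width: 0.0944
```

```bash
python3 - <<'E'
from h import *
p,d,o=snap('wrist','wrist21')
print(o['ee_pos'],tyaw(o),o['qpos'].round(2))
for i in items('wrist',p,o): print(i)
E
```

```text
[0.39461474 0.28760935 0.16387861] -73.27171507463328 [ 0.55  0.21  1.74 -0.    1.2   1.83]
('teether', array([271.7, 129.2]), array([0.4561, 0.3108]), -160.3, 0.089, 1650)
```

View pics/wrist21.png

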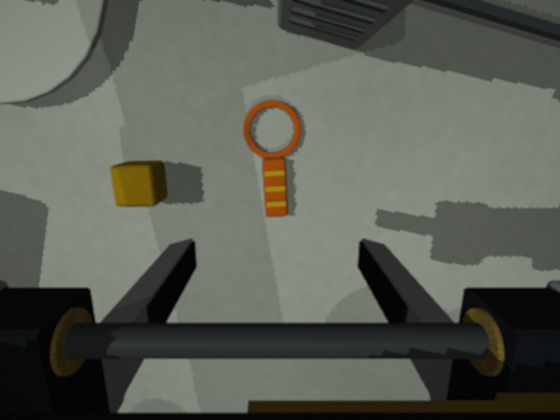

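>>> send_rows --rows '[[[10,5,-40,0.05],[0,0,-40,0],[0,0,-40,0],[0,0,-20,0],[0,0,-12,0],[0,0,-5,0],[0,0,0,0],[0,0,0,0]]]' --grip -0.4

```text
time_s: 37.15
ee_pos: [0.4071, 0.2934, 0.0126]
eef_rot: [-2.926, 1.569, 0.556]
force: [0.1, -0.3, 0.3]
grip_width: 0.0658
```

```bash
python3 - <<'E'
from h import *
o=ctrl.get_obs(); print(o['ee_pos'],tyaw(o))
p,d,o=snap('wrist','wrist22')
for i in items('wrist',p,o): print(i)
E
```

```text
[0.4070756  0.2933663  0.01263962] -70.48149055250133
('teether', array([276.2, 162.4]), array([0.4564, 0.3111]), -160.2, 0.079, 4822)
```

View pics/wrist22.png

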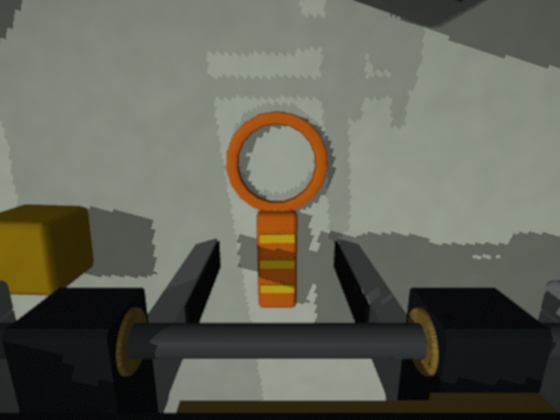

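The teether is centred between the jaws and the block at (45,250) is clear. I'll lower the rest of the way and grip.

>>> send_rows --rows '[[[-2,-1,-5,0],[0,0,-5,0],[0,0,0,0],[0,0,0,0]]]'

```text
time_s: 37.6
ee_pos: [0.4042, 0.292, 0.0012]
eef_rot: [0.189, 1.57, -2.611]
force: [-1.2, -0.5, -0.6]
grip_width: 0.0656
```

>>> send_rows --rows '[[[0,0,0,0],[0,0,0,0],[0,0,0,0],[0,0,0,0],[0,0,0,0],[0,0,0,0],[0,0,0,0],[0,0,0,0],[0,0,0,0],[0,0,0,0]]]' --grip 1 --newtons 25

```text
time_s: 38.6
ee_pos: [0.4043, 0.292, 0.0014]
eef_rot: [-2.892, 1.571, 0.59]
force: [0.2, -0.8, 0.9]
grip_width: 0.0235
```

>>> send_rows --rows '[[[0,0,10,0],[0,0,30,0],[0,0,45,0],[0,0,45,0],[0,-10,45,0],[0,-25,45,-0.05],[0,-40,3,-0.05],[0,-40,0,-0.05],[0,-40,0,-0.05],[0,-40,0,-0.05],[0,-40,0,-0.05],[0,-40,0,0]]]'

```text
time_s: 39.8
ee_pos: [0.4038, 0.0162, 0.2239]
eef_rot: [3.019, 1.57, -0.083]
force: [1.4, 0.0, 0.8]
grip_width: 0.0235
```

>>> send_rows --rows '[[[0,-40,0,0],[10,-40,0,0],[10,-40,0,0],[20,-20,0,0],[20,-6,0,0],[11,0,0,0],[0,0,0,0],[0,0,0,0]]]'

```text
time_s: 40.6
ee_pos: [0.4748, -0.1276, 0.2232]
eef_rot: [-0.435, 1.57, 2.748]
force: [0.2, -0.8, -1.0]
grip_width: 0.0239
```

```bash
python3 - <<'E'
from h import *
p,d,o=snap('wrist','wrist23')
print(o['ee_pos'],tyaw(o),o['grip_width'])
tips(p,d,o,(60,200)); eye_at(p,d,o,'teether',(210,106,345,260))
E
```

```text
[ 0.47483493 -0.12761036  0.22317319] -87.61066776302447 0.02389588505986638
peg [ 411   26   88   79 3857] end px 469.4 104 end [ 0.5655 -0.2436  0.1857] q05x 0.567 zmax 0.1932 y -0.2392
peg [ 263   31   34   74 2161] end px 279.7 104 end [ 0.5606 -0.1259  0.1864] q05x 0.5615 zmax 0.1934 y -0.1247
peg [177  47  19  54 496] end px 181.9 100 end [ 0.5603 -0.0661  0.1898] q05x 0.5606 zmax 0.1912 y -0.066
peg [364  47  19  54 495] end px 377.5 100 end [ 0.5654 -0.1854  0.1898] q05x 0.5656 zmax 0.1911 y -0.1839
eye px 276.0 159.0 (83.94530487060547, 84.57359313964844) topz 0.2279 ctr [ 0.5303 -0.1248  0.2279] slopes [-0.036 -0.003  0.228]
```

View pics/wrist23.png

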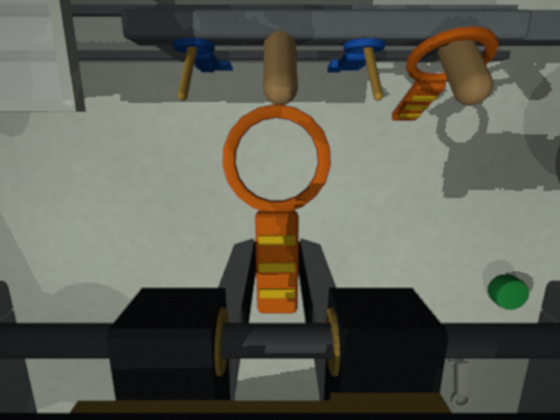

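The held ring (276,159) sits in front of thick2 (280,85) with the same offset as last time, so I'll repeat the move.

>>> send_rows --rows '[[[8,-1,-10,0],[8,0,-9,0],[0,0,0,0],[5,0,-5,0],[5,0,-5,0],[5,0,-5,0],[5,0,-5,0],[0,0,0,0]]]'

```text
time_s: 41.45
ee_pos: [0.5115, -0.1292, 0.1831]
eef_rot: [-0.387, 1.57, 2.795]
force: [-0.1, -0.2, -0.9]
grip_width: 0.0235
```

```bash
python3 - <<'E'
from h import *
p,d,o=snap('wrist','wrist24')
print(o['ee_pos'],o['force'],o['grip_width'])
q=cv2.imread('pics/wrist24.png'); cv2.imwrite('pics/c24.png',cv2.resize(q[40:240,160:400],None,fx=2.9,fy=2.9))
E
```

```text
[ 0.51150593 -0.12918369  0.18313067] [-0.08243221 -0.21842049 -0.85711302] 0.023492203671540847
```

View pics/c24.png

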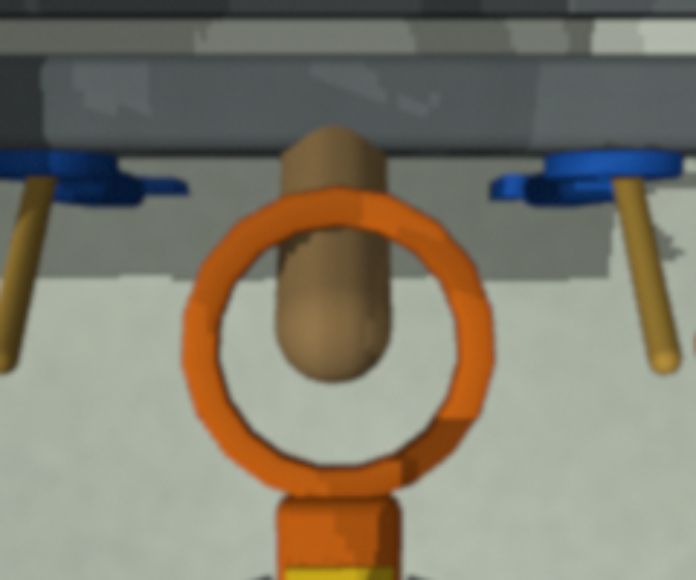

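>>> send_rows --rows '[[[4,0,-4,0],[4,0,-4,0],[4,0,-4,0],[4,0,-4,0],[0,0,0,0],[0,0,0,0]]]'

```text
time_s: 42.1
ee_pos: [0.5273, -0.1292, 0.1679]
eef_rot: [-0.424, 1.57, 2.759]
force: [0.1, -0.3, -0.3]
grip_width: 0.0238
```

```bash
python3 - <<'E'
from h import *
p,d,o=snap('wrist','wrist25')
print(o['ee_pos'],o['force'],o['grip_width'])
q=cv2.imread('pics/wrist25.png'); cv2.imwrite('pics/c25.png',cv2.resize(q[40:240,160:400],None,fx=2.9,fy=2.9))
E
```

```text
[ 0.52731864 -0.12923361  0.16790961] [ 0.12359602 -0.27246546 -0.31821958] 0.02379446823812806
```

View pics/c25.png

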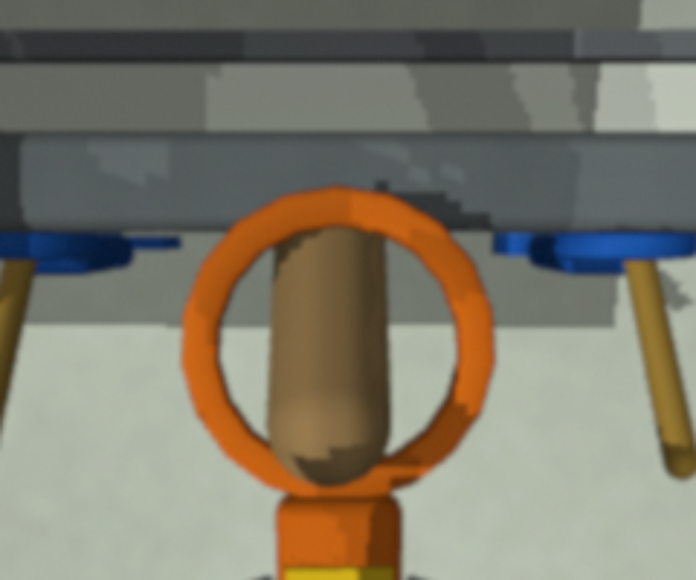

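The ring is well over thick2. Releasing.

>>> send_rows --rows '[[[0,0,0,0],[0,0,0,0],[0,0,0,0],[0,0,0,0],[0,0,0,0],[0,0,0,0],[0,0,10,0],[-10,0,30,0],[-30,0,30,0],[-10,0,20,0],[0,0,20,0],[0,0,0,0]]]' --grip 0

```text
time_s: 43.35
ee_pos: [0.4779, -0.1296, 0.2814]
eef_rot: [2.779, 1.565, -0.322]
force: [0.7, 0.2, 0.1]
grip_width: 0.047
```

```bash
python3 - <<'E'
from h import *
p,d,o=snap('wrist','wrist26'); snap('side','side26')
print(o['ee_pos'],o['qpos'].round(2),o['grip_width'])
q=cv2.imread('pics/side26.png'); cv2.imwrite('pics/s26.png',cv2.resize(q[130:350,200:440],None,fx=2.7,fy=2.7))
E
```

```text
[ 0.47790527 -0.12955369  0.28136119] [-0.34  0.12  1.56  0.    1.45  1.19] 0.0470184191723128
```

View pics/wrist26.png

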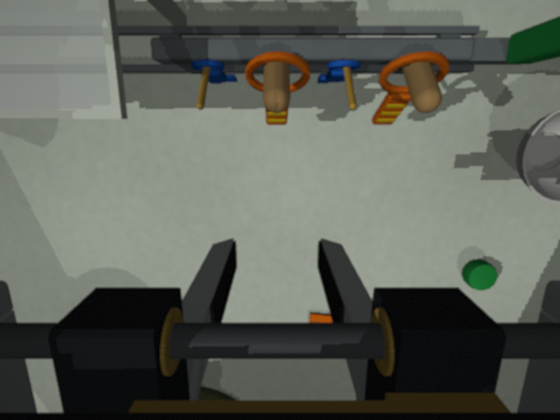

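View pics/s26.png

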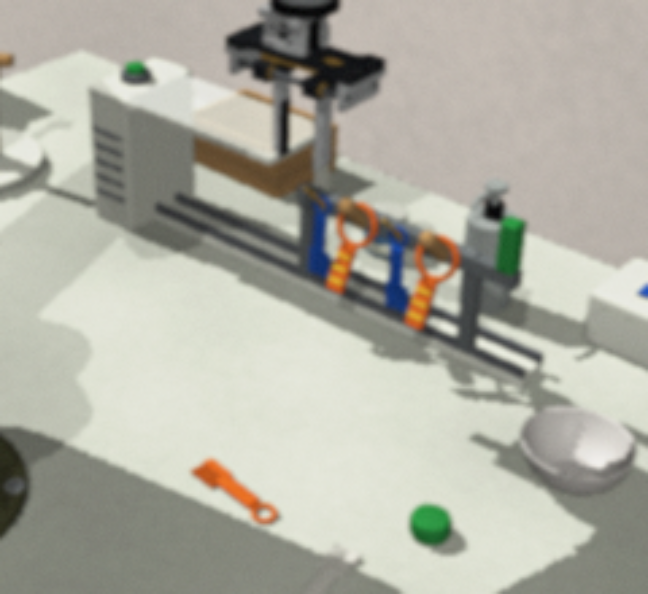

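All four hang: combs on the thin pegs, teethers on the thick ones. Now I'll return to the carriage handle.

>>> send_rows --rows '[[[0,-10,10,0.14],[0,-20,0,0.14],[0,-30,0,0.14],[10,-30,0,0.14],[15,-30,0,0.14],[20,-30,0,0.14],[20,-20,0,0.14],[20,-15,0,0.14],[20,-15,0,0.14],[20,0,0,0.14],[17,0,0,0.14],[0,0,0,0.03]]]' --grip -1

```text
time_s: 44.65
ee_pos: [0.6204, -0.3288, 0.2851]
eef_rot: [-2.2, 1.567, 2.557]
force: [0.3, -0.1, -1.0]
grip_width: 0.094
```

>>> send_rows --rows '[[[0,0,0,0],[0,0,0,0]]]'

```text
time_s: 44.85
ee_pos: [0.6187, -0.3293, 0.2877]
eef_rot: [-2.047, 1.57, 2.702]
force: [0.0, 0.1, -0.2]
grip_width: 0.0939
```

```bash
python3 - <<'E'
from h import *
p,d,o=snap('wrist','wrist27')
print(o['ee_pos'],tyaw(o),o['grip_width'])
W=pts('wrist',d,o)
for m,s,c in blobs(p,(50,110,30),(85,255,255)):
    t=W[m&(d>0)&(W[...,2]>0.212)]
    if len(t)>10: print(s,t.min(0),t.max(0),np.median(t,0))
E
```

```text
[ 0.61873922 -0.32929578  0.28772937] 2.114497331807129 0.09386663947793698
[ 264  189   29   44 1172] [ 0.60887037 -0.33909071  0.21201484] [ 0.63150311 -0.31590725  0.22387333] [ 0.62013265 -0.32627482  0.2217061 ]
```

View pics/wrist27.png

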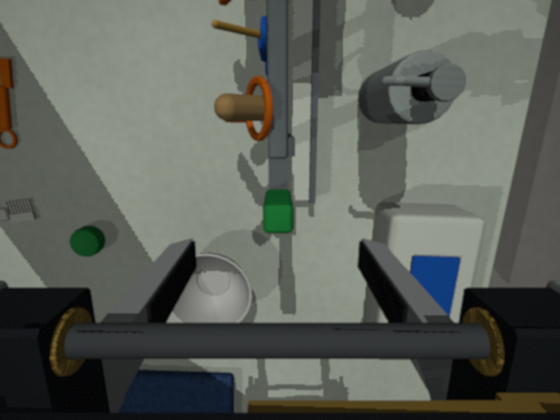

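>>> send_rows --rows '[[[1,2,-40,0],[0,0,-30,0],[0,0,-22,0],[0,0,-11,0],[0,0,0,0],[0,0,0,0]]]'

```text
time_s: 45.5
ee_pos: [0.6205, -0.3276, 0.1866]
eef_rot: [0.99, 1.569, -0.541]
force: [-0.2, 0.5, 0.6]
grip_width: 0.0937
```

>>> send_rows --rows '[[[0,0,0,0],[0,0,0,0],[0,0,0,0],[0,0,0,0],[0,0,0,0],[0,0,0,0],[0,0,0,0],[0,0,0,0],[0,0,0,0],[0,0,0,0],[0,0,0,0],[0,0,0,0]]]' --grip 1 --newtons 40

```text
time_s: 46.7
ee_pos: [0.6196, -0.3274, 0.185]
eef_rot: [-1.853, 1.569, 2.899]
force: [-8.1, 1.4, 1.7]
grip_width: 0.0236
```

>>> send_rows --rows '[[[0,1,0,0],[0,2,0,0],[-0.1,3,0,0],[-0.2,4,0,0],[-0.2,5,0,0],[-0.2,6,0,0],[-0.3,7,0,0],[-0.3,7,0,0],[-0.3,7,0,0],[-0.3,7,0,0],[-0.3,7,0,0],[-0.3,7,0,0]]]'

```text
time_s: 47.9
ee_pos: [0.617, -0.2648, 0.185]
eef_rot: [-1.21, 1.569, -2.742]
force: [-5.2, -4.2, 1.7]
grip_width: 0.0238
```

```bash
python3 - <<'E'
from h import *
p,d,o=snap('side','side28'); 
q=cv2.imread('pics/side28.png'); cv2.imwrite('pics/s28.png',cv2.resize(q[130:350,200:440],None,fx=2.7,fy=2.7))
E
```

```text
(no output)
```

View pics/s28.png

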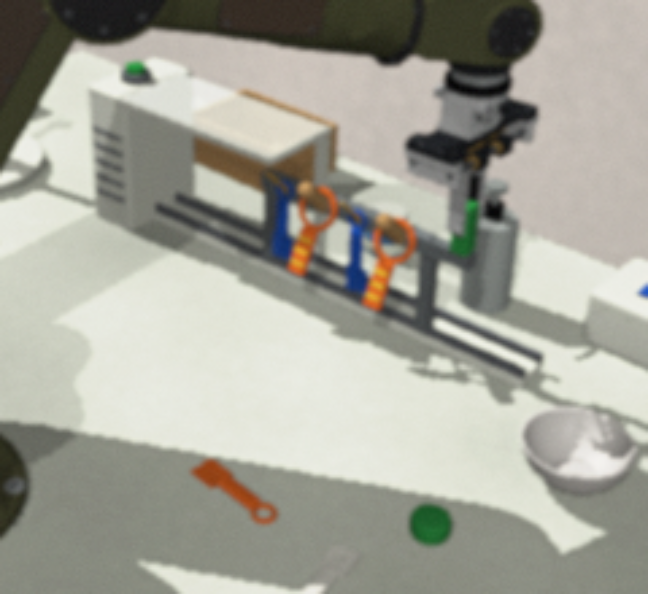

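All four are still hanging while it slides, so I'll continue.

>>> send_rows --rows '[[[-0.3,7,0,0],[-0.3,8,0,0],[-0.3,8,0,0],[-0.3,8,0,0],[-0.4,8,0,0],[-0.3,8,0,0],[-0.3,8,0,0],[-0.4,8,0,0],[-0.3,8,0,0],[-0.3,8,0,0],[-0.4,8,0,0],[-0.3,8,0,0]]]'

```text
time_s: 49.15
ee_pos: [0.6131, -0.1697, 0.185]
eef_rot: [-1.26, 1.569, -2.791]
force: [-7.5, -4.1, 0.9]
grip_width: 0.0241
```

>>> send_rows --rows '[[[-0.3,8,0,0],[-0.3,8,0,0],[-0.3,8,0,0],[-0.3,8,0,0],[-0.4,8,0,0],[-0.3,8,0,0],[-0.3,8,0,0],[-0.4,8,0,0],[-0.3,8,0,0],[-0.3,8,0,0],[-0.3,7,0,0],[-0.2,6,0,0]]]'

```text
time_s: 50.35
ee_pos: [0.6092, -0.0766, 0.185]
eef_rot: [-1.338, 1.568, -2.869]
force: [-9.2, -4.7, 2.1]
grip_width: 0.0237
```

>>> send_rows --rows '[[[-0.2,5,0,0],[-0.2,4,0,0],[-0.1,3,0,0],[0,0,0,0]]]'

```text
time_s: 50.75
ee_pos: [0.6087, -0.0642, 0.185]
eef_rot: [-1.587, 1.568, -3.118]
force: [-11.0, 0.6, 2.5]
grip_width: 0.0236
```

>>> send_rows --rows '[[[-0.1,3,0,0],[-0.1,2,0,0],[0,2,0,0],[0,0,0,0],[0,0,0,0]]]'

```text
time_s: 51.25
ee_pos: [0.6084, -0.0575, 0.185]
eef_rot: [-1.504, 1.568, -3.035]
force: [-11.0, -1.9, 2.4]
grip_width: 0.0239
```

>>> send_rows --rows '[[[0,2,0,0],[0,2,0,0],[0,0,0,0]]]'

```text
time_s: 51.55
ee_pos: [0.6084, -0.057, 0.185]
eef_rot: [-0.469, 1.565, -2.002]
force: [-10.5, -23.6, 1.3]
grip_width: 0.0242
```

It's at the home stop (24 N reaction). Now release and rise.

>>> send_rows --rows '[[[0,-2,0,0],[0,0,0,0]]]'

```text
time_s: 51.75
ee_pos: [0.6084, -0.0571, 0.185]
eef_rot: [-0.926, 1.567, -2.458]
force: [-11.6, -8.9, 2.4]
grip_width: 0.0235
```

>>> send_rows --rows '[[[0,0,0,0],[0,0,0,0],[0,0,0,0],[0,0,0,0],[0,0,0,0],[0,0,0,0],[0,0,10,0],[0,0,40,0],[0,0,40,0],[0,0,30,0],[0,0,0,0]]]' --grip -1

```text
time_s: 52.85
ee_pos: [0.6104, -0.0554, 0.3107]
eef_rot: [1.383, 1.563, -0.147]
force: [0.3, 0.8, -0.0]
grip_width: 0.0937
```

```bash
python3 - <<'E'
from h import *
p,d,o=snap('side','side30'); q=cv2.imread('pics/side30.png'); cv2.imwrite('pics/s30.png',cv2.resize(q[130:350,200:440],None,fx=2.7,fy=2.7))
p,d,o=snap('wrist','wrist30'); print(o['ee_pos'],o['grip_width'],tyaw(o)); W=pts('wrist',d,o)
for m,s,c in blobs(p,(50,110,30),(85,255,255)):
    t=W[m&(d>0)&(W[...,2]>0.212)]
    if len(t)>10: print(s,t.min(0),t.max(0),np.median(t,0))
E
```

```text
[ 0.60993225 -0.05531654  0.30762722] 0.09412918022694527 2.2942526814965603
[ 261  189   27   41 1012] [ 0.59762887 -0.06942235  0.212357  ] [ 0.62002989 -0.04622685  0.22372525] [ 0.60876    -0.05657364  0.22176769]
```

View pics/s30.png

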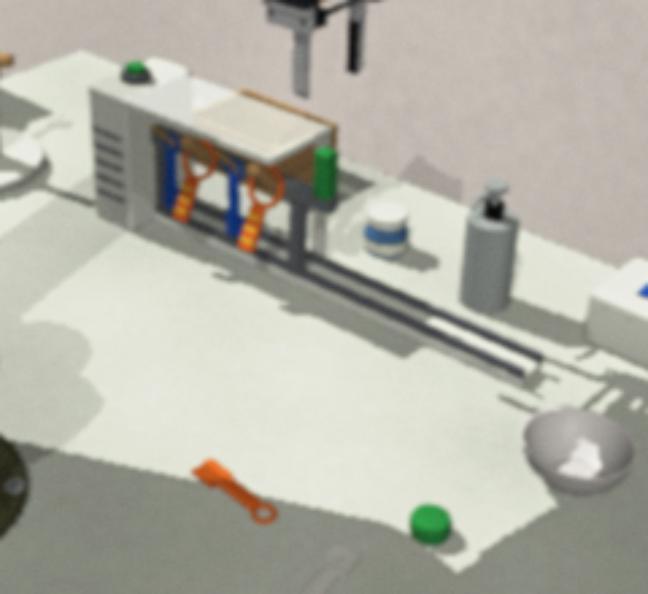

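View pics/wrist30.png

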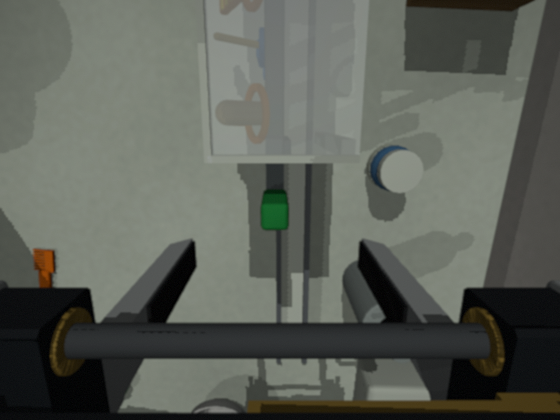

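Home: the handle travelled 269.7 mm and all four items still hang. Now to the button, with the gripper shut.

>>> send_rows --rows '[[[0,20,15,0],[0,40,15,0],[-2,40,0,0],[-2,40,0,0],[-2,40,0,0],[-2,40,0,0],[0,40,0,0],[0,20,0,0],[0,0,0,0],[0,0,0,0],[0,0,0,0]]]' --grip 1

```text
time_s: 54.05
ee_pos: [0.6016, 0.2236, 0.3345]
eef_rot: [-1.202, 1.57, -2.734]
force: [0.2, -0.4, 0.0]
grip_width: 0.0096
```

```bash
python3 - <<'E'
from h import *
p,d,o=snap('wrist','wrist31'); print(o['ee_pos'],o['grip_width'],tyaw(o)); W=pts('wrist',d,o)
for m,s,c in blobs(p,(50,110,30),(85,255,255)):
    t=W[m&(d>0)]
    print(s,c,t.min(0),t.max(0),np.median(t,0))
E
```

```text
[0.60161764 0.2236119  0.33454955] 0.009588858153777805 2.2302648491161436
[ 267  105   36   37 1040] [284.23557692 123.07307692] [0.59134451 0.28184769 0.22561179] [0.61985299 0.31063544 0.23978839] [0.60545432 0.29647727 0.23693004]
```

View pics/wrist31.png

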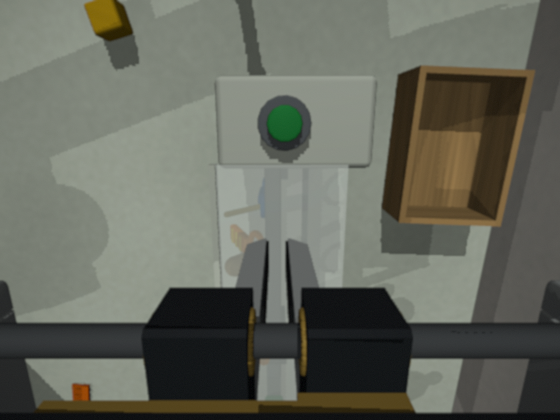

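The green button (284,123) is at (0.605, 0.297, 0.237).

>>> send_rows --rows '[[[2,30,0,0],[2,30,0,0],[0,13,0,0],[0,0,-20,0],[0,0,-30,0],[0,0,-25,0],[0,0,-10,0],[0,0,0,0],[0,0,0,0]]]'

```text
time_s: 55.0
ee_pos: [0.606, 0.2974, 0.2516]
eef_rot: [1.914, 1.569, 0.383]
force: [0.0, 0.9, 0.5]
grip_width: 0.0005
```

>>> send_rows --rows '[[[0,0,-3,0],[0,0,-3,0],[0,0,-3,0],[0,0,0,0],[0,0,0,0]]]'

```text
time_s: 55.5
ee_pos: [0.6055, 0.2977, 0.2411]
eef_rot: [-1.575, 1.571, -3.106]
force: [-0.8, -0.4, 0.1]
grip_width: 0.0003
```

>>> send_rows --rows '[[[0,0,-2,0],[0,0,-2,0],[0,0,-2,0],[0,0,-2,0],[0,0,0,0],[0,0,0,0]]]'

```text
time_s: 56.1
ee_pos: [0.6056, 0.2978, 0.2334]
eef_rot: [1.918, 1.57, 0.387]
force: [0.1, 0.4, 3.1]
grip_width: 0.0001
```

>>> send_rows --rows '[[[0,0,-1,0],[0,0,-1,0],[0,0,0,0],[0,0,0,0]]]'

```text
time_s: 56.5
ee_pos: [0.6056, 0.2978, 0.2313]
eef_rot: [1.992, 1.57, 0.462]
force: [0.2, -0.4, 5.7]
grip_width: 0.0005
```

>>> send_rows --rows '[[[0,0,-1,0],[0,0,-0.5,0],[0,0,0,0],[0,0,0,0]]]'

```text
time_s: 56.9
ee_pos: [0.6056, 0.2978, 0.2312]
eef_rot: [1.936, 1.569, 0.406]
force: [-3.9, -1.0, 12.9]
grip_width: 0.0004
```

>>> send_rows --rows '[[[0,0,-0.5,0],[0,0,0,0],[0,0,0,0]]]'

```text
time_s: 57.2
ee_pos: [0.6057, 0.2978, 0.2311]
eef_rot: [1.935, 1.568, 0.404]
force: [-4.8, -2.2, 14.6]
grip_width: 0.0007
```

The hard stop is reached: force rises with no further travel. A brief firm hold, then retreat.

>>> send_rows --rows '[[[0,0,-1,0],[0,0,0,0],[0,0,0,0],[0,0,0,0]]]'

```text
time_s: 57.6
ee_pos: [0.6057, 0.2978, 0.231]
eef_rot: [1.931, 1.568, 0.4]
force: [-6.4, -2.5, 19.6]
grip_width: 0.0004
```

>>> send_rows --rows '[[[0,0,5,0],[0,0,10,0],[0,0,30,0],[0,0,40,0],[-30,-10,30,0],[-40,-10,10,0],[-40,-10,0,0],[-40,-10,0,0],[0,0,0,0],[0,0,0,0]]]'

```text
time_s: 58.6
ee_pos: [0.4554, 0.2577, 0.3537]
eef_rot: [1.918, 1.57, 0.387]
force: [0.3, -0.1, 0.7]
grip_width: 0.0001
```

```bash
python3 - <<'E'
from h import *
p,d,o=snap('side','side33'); q=cv2.imread('pics/side33.png'); cv2.imwrite('pics/s33.png',cv2.resize(q[130:350,180:420],None,fx=2.7,fy=2.7))
p,d,o=snap('scene','scene33'); print(o['ee_pos'],o['force'],o['time_s'])
W=pts('side',load('side33')[1])
for m,s,c in blobs(load('side33')[0],(50,110,30),(85,255,255)): print(c,np.median(W[m],0).round(4))
E
```

```text
[0.45601122 0.25782683 0.35330441] [-0.31979063  0.64628703 -0.6255441 ] 58.65
[319.90769231 193.97692308] [ 0.5968 -0.0659  0.1929]
[359.18238994 323.81132075] [ 0.3376 -0.4388  0.0211]
```

View pics/s33.png

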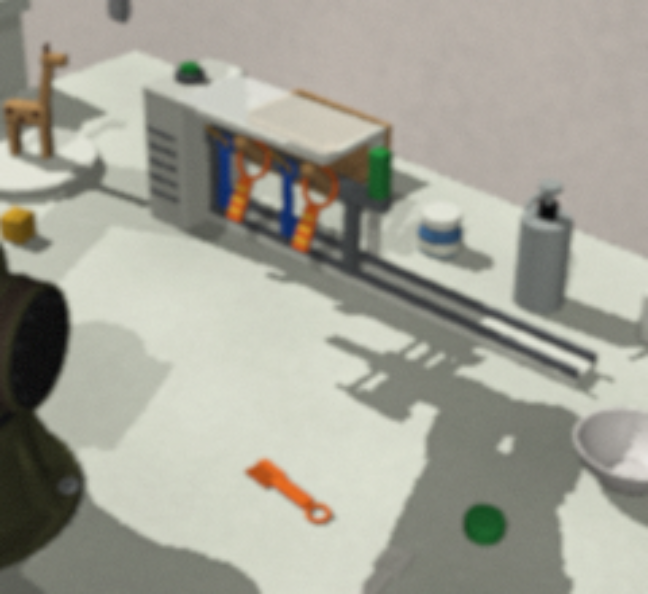

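View pics/scene33.png

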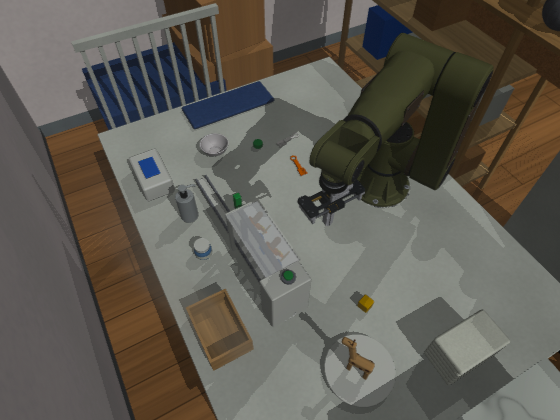

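The final views show all four hanging under the canopy, the handle at home at side crop (380,172), the button pressed and released, and everything else in place. Handing in.

```bash
python3 -c "
from station import ctrl
print(ctrl.hand_in())"
```

```text
the job is handed in; nothing more can be done
None
```

The job is done and handed in at about 59 s; the hand-in gave no verdict.

- **Carriage out:** I drew the carriage out to its stop, which pushed back with 26 N.
- **Hanging:** All four items were there. The two blue combs hang on the thin pegs and the two teethers on the thick pegs. One teether had been knocked aside during the run, so I located it again before picking it up. One comb was first gripped too shallowly, so I regripped it before lifting.
- **Carriage home:** I slid the carriage home to its stop (24 N). The handle travelled 269.7 mm, against the 270 mm given.
- **Button:** Only then did I press the start button. It went down about 6 mm to a hard stop, reaching 20 N, and I held it there briefly before backing away.

In the last side view all four items hang under the canopy. The arm touches nothing, and the other things appear to be where they were. No check failed or disagreed.

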